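Index the paint stand to its loading notch and clip on the next pipe tile

TASK

Load the next part on the slanted paint stand. Pull the red spring ring out, turn the turntable one notch to the loading notch (the one between the red paint marks, where the rail lies level at the top) and let the ring spring fully home. Then take the white primed pipe tile, hook its lip under the rail's flange and tilt its foot down until the orange catch snaps over the toe, centred on the rail; do not disturb the wet grey tile, the paint bottles or the brush pot.

Things in the scene. Friction and masses are not known exactly. Their poses are not given: they have to be found in the camera images.
- stand: Fixed paint stand, 265 wide, 200 high. Origin: bench top under the spindle; its low front (-x) looks to the robot's left, z up. The spindle axis passes 125 above the origin and leans 30 deg from vertical to the front. Index plate: top face through that point, radius 131, notch every 30 deg. On it turns a grey faceplate, radius 98, top 12 above the index plate, with rail, catch and a side lug for the ring.
- turntable (a joint): Turntable angle about the spindle, rad: 0 at the loading notch (red marks; at +y of the stand, away from the robot), positive anticlockwise seen from above. Starts locked one notch off, about +0.52, the lug downhill of its loading place: turn it clockwise 0.524. Locked, it has 0.012 play either way; unlocked, about 2 N at the ring turns it.
- index_ring (a joint): Pull of ring and pin, m: 0 home, stop at 0.018; the pin clears its notch above 0.009. Spring: 8 N at home, 14 N at the stop. Let go within about 4 mm of a notch, the pin drops in; elsewhere it rides on the plate.
- ring_grip (a point): Centre of the red pull ring, a flat upright ring 46 in diameter, hole 22, 10 thick; 117 from the spindle axis, 66 above the index plate when home. z: direction of pull, parallel to the spindle; y: the ring's own axis, across its 10 mm, radially out from the spindle; x: along the turning circle. It turns with the turntable. Housing and lug begin 36 below this point.
- rail_edge (a point): Middle of the upper free edge of the rail's flange, on the turntable. x: uphill at the loading notch, the way the flange points; y: along the rail; z: square out of the slanted face. The flange is 70 long in y, 4 thick (z 0 to -4), open below for 16 behind its edge (to the web) and 15 deep (faceplate at z -19). Turns with the turntable.
- foot_seat (a point): Where the tip of the tile's toe (tile_foot) lies when the tile is home: 122 downhill of rail_edge and 10 lower, axes alike, on the turntable. A rest carries the foot just downhill of it. Shut, the catch's nose covers the last 5 of the toe, 1.5 above it.
- clip (a joint): Orange spring catch between rail and foot rest, under the tile when home (36 wide, 19 high, tabs out to 72 wide; ramp facing downhill on top), pushed uphill, m: 0 shut, stop at 0.010. The toe coming down on the ramp pushes it back 5 mm, then it snaps over the toe: about 8 N at the foot.
- primed_tile_center (a point): Centre of the white primed pipe tile, 24 above its underside, on which it lies. x: to its lip end; z up. 148 long, 58 wide, 48 high, 0.15 to 0.31 kg. Two pipes, diameter 28, x -50 to 50, lie along x with axes 15 either side, 10 above this point: grasp across them (58). Below, a plate 50 wide, x -76 to 72, z -9 to -3; its top is bare behind the pipes, above the foot, to press on.
- tile_lip (a point): Inner corner of the white tile's lip: 66 ahead of its centre, 9 below, on the plate's underside, axes as the tile's. A wall 6 thick ahead of it goes down 15; a return (z -15 to -10) reaches back 8: a slot 10 high, 8 deep, open to the foot. Home, this point and its axes match rail_edge. The flange enters the slot with the foot raised up to 20 deg.
- tile_foot (a point): Upper edge of the tip of the white tile's toe, 56 behind its centre and 19 below it. The toe (32 wide, 4 thick) points forward to the lip, 10 out from the foot (x -76 to -66 from the centre, down to the underside).
- wet_tile_center (a point): Centre of the freshly painted dark grey tile, of the same shape as the white one, 24 above its underside. Wet: leave it.
- paint_grey_bottle: Grey dropper bottle, 27 in diameter, 85 high, standing; origin at its base. Leave it.
- paint_black_bottle: Black dropper bottle, 27 in diameter, 85 high, standing; origin at its base. Leave it.
- brush_pot: White pot, 72 in diameter, 85 high, its brushes up to 195 high; origin at its base. Leave it.
There are look-alikes about, which are no part of the job. What is meant by the part that bears primed_tile_center is not green or purple, and is the smaller of those in its own colour.

How it is judged:
On the way, in this order (a step that is already met when the one before it is completed fails the run):
1. the ring is pulled and the pin is clear of the notch where it started (value of joint index_ring above 0.0085 m and value of joint turntable above 0.4 rad), for 0.05 s.
2. the turntable stands at the loading notch with the ring sprung home (value of joint turntable between -0.03 and 0.03 rad and value of joint index_ring below 0.002 m), for 0.2 s.
3. the white tile's lip is hooked under the rail's flange while its foot is still up (x of tile_lip in the frame of rail_edge between -0.004 and 0.006 m and y of tile_lip in the frame of rail_edge between -0.012 and 0.012 m and z of tile_lip in the frame of rail_edge between -0.003 and 0.0075 m and z of tile_foot in the frame of foot_seat above 0.004 m), for 0.05 s.
At the end, for the whole second after the job is handed in: Ring home (within 2 mm) in the loading notch (within 0.03 rad); the white tile at rest on the rail: lip on the flange's edge within 4 mm along and 3 mm square to the face, toe down within 3 mm, the catch sprung shut over it (within 2 mm), both ends within 12 mm of the middle of the rail (all of step 2 and x of tile_lip in the frame of rail_edge between -0.004 and 0.004 m and y of tile_lip in the frame of rail_edge between -0.012 and 0.012 m and z of tile_lip in the frame of rail_edge between -0.003 and 0.003 m and y of tile_foot in the frame of foot_seat between -0.012 and 0.012 m and z of tile_foot in the frame of foot_seat between -0.003 and 0.003 m and value of joint clip below 0.002 m and linear speed of primed_tile below 0.02 m/s); the robot touches nothing.
It fails at once if the wet tile is disturbed (moved 10 mm) (distance of wet_tile_center from where it was at the start of the episode above 0.01 m).
It fails at once if the grey paint bottle is moved 20 mm or knocked over (distance of paint_grey_bottle from where it was at the start of the episode above 0.02 m or angle between paint_grey_bottle's own z axis and vertical above 0.4 rad).
It fails at once if the black paint bottle is moved 20 mm or knocked over (distance of paint_black_bottle from where it was at the start of the episode above 0.02 m or angle between paint_black_bottle's own z axis and vertical above 0.4 rad).
It fails at once if the brush pot is moved 20 mm or knocked over (distance of brush_pot from where it was at the start of the episode above 0.02 m or angle between brush_pot's own z axis and vertical above 0.4 rad).
It also fails if it takes over 51 s, if anything falls off the work surface, if the arm or the gripper's body presses on something with over 40 N, if the wrist force passes 120 N, or if a joint passes its speed limit or range.

ROBOT

A 6-joint arm with a two-finger parallel gripper is mounted at the origin on the work surface. World frame = base frame: x ahead of the robot, y to its left, z up, the work surface at z = 0. Lengths are in m, angles in rad, forces in N, time in s.
With the tool pointing down it reaches from about 0.35 to 0.775 m from the base axis. Payload 5.5 kg.
Tool frame: the origin (TCP) lies midway between the tips of the shut fingers; the grasp point (between the pads) lies 19 mm behind it; z points along the fingers, y is the line along which they close (so a half turn about z gives the same grasp; the last joint's range is limited). The gripper opens to 85 mm and grips with 20 to 120 N. Pads are 22 mm wide; open, the fingers measure 114 mm over their backs; the gripper's body (76 mm by 85 mm) begins 54 mm behind the grasp point. The pads swing forward as they close: fully open they stand 13 mm farther back than shut.
Start: joints at [1.177, 0.313, 0.046, 1.304, 0, 1.431], TCP at [0.144, 0.557, 0.201] pointing down, gripper open.
Joint ranges: [-2.76, 2.76], [-0.86, 1.69], [-1.03, 1.26], [-2.2, 2.34], [-1.47, 1.5], [-3.14, 3.14]. Speed limits (rad/s): [2.57, 2.57, 3.14, 3.14, 3.14, 3.14].

INTERFACE

Orientations are given as a unit quaternion [w, x, y, z].
In Python, from workcell import env gives the robot as it stands. The module is installed in compiled form; this text tells all that it offers.
- The arm moves only by the tool servo_tool, never from a script. Its argument "increments" is a list of rows, each an object of numbers: "grip": the closure, from 0 (fully open) to 1 (shut); "x", "y", "z": the shift along the tool's x, y, z in mm; "roll": the turn about the tool's z in degrees. In form: [{"grip": .., "x": .., "y": .., "z": .., "roll": ..}, ...]. A call has 1 to 5 rows; each row shifts and turns the commanded pose from where the row before left it, along the tool's axes as they then stand; what a row does not reach is not made up. A row lasts 1/12 s, in which the tool goes at most 41.7 mm and 7.16 degrees, less where a joint would pass 70% of its speed; a pose out of reach is approached as far as the arm can. A call is refused whole if a number of a shift passes 41.7 or a number of a turn 7.16, either way. A call with a gripper value outside its range is refused whole. The fingers move at their own pace and stop on an object; "grip_force" is the grip in N (left out, the last holds). Time passes only in rows, so rows that do not move let the fingers close. It gives the time, the measured TCP pose, the force, the opening and the grip force at its end, in the units of the state.
- env.get_state(): the state, without advancing time (a new reading comes with each control period).
- env.read_camera(name): name is "scene" or "top" or "wrist"; returns the picture (480x640x3 uint8, red, green, blue); there is no depth.
- env.get_calibration(name): a dict with "vertical_fov" (degrees; the focal length in pixels is half the picture's height over the tangent of half this angle, whatever the lens; pixels are square), "cx", "cy" (the principal point, pixels), "rvec" (rotation vector, rad) and "tvec" (3), from world to camera coordinates, as OpenCV has them; the wrist camera has in their place "tool_from_camera" (4x4, takes a point from camera to tool coordinates, whose origin is the TCP and whose axes are the flange's). Camera axes: x right, y down, z forward; pixel columns grow to the right and rows downward; lengths in m; the calibration is good to about 2 mm. A picture is of the moment at which its call begins: read the wrist's pose just before it. get_calibration takes no time and is no camera call.
- env.hand_in(): hands the job in; it is judged then, once.
The state is a dict: "clock": time; "joint_pos": joint angles; "qvel": joint speeds; "tau": joint torques, N m; "tcp_pos": TCP position; "orientation": TCP orientation; "wrist_force": force on the tool from outside, world axes, zero at the start; "ft_torque": the same for the moment, N m; "finger_gap": finger opening in m; "grip_force": force on a finger pad.
Only numpy, scipy, OpenCV 4.12 (cv2) and the standard library are available. Lean on these libraries where they do the work, as an engineer would, in place of code of your own. Each camera call takes 0.05 s, during which the arm holds its last target. There are 200 camera calls.

## Working session

There is one attempt and no reset: what is moved stays moved. The work goes in short steps, Python scripts to look and compute and a tool call to move; the robot and the scene stay as the last step left them, time stands still between calls to the robot, and variables do not carry over. Pictures are saved under pics/ and viewed, at most 10 in all, crops included, and the job is handed in when it is done.

Besides the shell and the picture viewer there is one more tool, called after "Request:" by a JSON object that holds its "name" and its "arguments", one argument or row to a line. servo_tool: Moves the arm, as the interface text tells. Its arguments: {"type":"object","properties":{"increments":{"type":"array"},"grip_force":{"type":"number"}},"required":["increments"]}

```bash
mkdir -p pics
cat > h.py <<'E'
import numpy as np, cv2
from scipy.spatial.transform import Rotation as R
from workcell import env
def cam(name):
    s=env.get_state(); c=env.get_calibration(name); f=240/np.tan(np.radians(c["vertical_fov"])/2)
    if name=="wrist":
        T=np.array(c["tool_from_camera"]); q=s["orientation"]; Rt=R.from_quat([q[1],q[2],q[3],q[0]]).as_matrix()
        Rw=Rt@T[:3,:3]; o=Rt@T[:3,3]+np.array(s["tcp_pos"])
    else:
        Rc=cv2.Rodrigues(np.array(c["rvec"],float))[0]; Rw=Rc.T; o=-Rw@np.array(c["tvec"],float).ravel()
    return dict(f=f,cx=c["cx"],cy=c["cy"],R=Rw,o=o)
def ray(C,u,v):
    d=C["R"]@np.array([(u-C["cx"])/C["f"],(v-C["cy"])/C["f"],1]); return C["o"],d/np.linalg.norm(d)
def onz(C,u,v,z):
    o,d=ray(C,u,v); return o+d*(z-o[2])/d[2]
def onplane(C,u,v,p,n):
    o,d=ray(C,u,v); return o+d*(np.dot(n,p-o)/np.dot(n,d))
def proj(C,p):
    x=C["R"].T@(np.array(p)-C["o"]); return [C["cx"]+C["f"]*x[0]/x[2],C["cy"]+C["f"]*x[1]/x[2]]
def tri(r1,r2):
    (o1,d1),(o2,d2)=r1,r2
    t=np.linalg.lstsq(np.c_[d1,-d2],o2-o1,rcond=None)[0]; a=o1+t[0]*d1;b=o2+t[1]*d2
    return (a+b)/2,np.linalg.norm(a-b)
def shot(name,fn):
    C=cam(name); im=env.read_camera(name); cv2.imwrite("pics/"+fn,im[:,:,::-1]); return C,im
E
python3 - <<'E'
from h import *
for n in("scene","top"):
    C,im=shot(n,n+"0.png"); print(n,C["o"].round(3),C["f"],C["cx"],C["cy"],C["R"].round(3).tolist(),env.get_calibration(n).keys())
print(env.get_calibration("wrist")); print(env.get_state())
E
```

```text
scene [ 1.177 -0.429  0.615] 455.35453815909295 319.5359513999579 230.30824007320606 [[0.468, 0.438, -0.768], [0.884, -0.243, 0.4], [-0.012, -0.866, -0.5]] dict_keys(['vertical_fov', 'cx', 'cy', 'rvec', 'tvec'])
top [ 0.286 -0.064  1.529] 547.7679724707513 323.4968745229955 233.23476022282352 [[0.003, -0.99, 0.142], [-1.0, -0.001, 0.016], [-0.015, -0.142, -0.99]] dict_keys(['vertical_fov', 'cx', 'cy', 'rvec', 'tvec'])
{'vertical_fov': 63.17050796961064, 'cx': 319.64122286487236, 'cy': 241.27511853430968, 'tool_from_camera': array([[-8.42057889e-04, -9.64045951e-01, -2.65734258e-01,
         6.60653892e-02],
       [ 9.99999625e-01, -8.65041928e-04, -3.05470819e-05,
         6.52569847e-04],
       [-2.00422485e-04, -2.65734185e-01,  9.64046318e-01,
        -1.73812206e-01],
       [ 0.00000000e+00,  0.00000000e+00,  0.00000000e+00,
         1.00000000e+00]])}
{'clock': 0.1, 'joint_pos': array([1.17736658e+00, 3.13934729e-01, 4.51293242e-02, 1.30361097e+00,
       2.65640812e-06, 1.43120596e+00]), 'qvel': array([ 0.0003745 , -0.00197206,  0.00292483, -0.00041482, -0.00260121,
        0.00063704]), 'tau': array([ 4.46629841e-03, -4.81722021e+01,  2.99244118e+01,  1.26314425e-02,
       -7.26011490e-05, -8.60183007e-06]), 'tcp_pos': array([0.14420821, 0.5561155 , 0.19970774]), 'orientation': array([-2.14613936e-04,  1.26579172e-01,  9.91956177e-01, -7.81075527e-04]), 'wrist_force': array([-0.61096532, -0.00252455,  0.43937803]), 'ft_torque': array([0.03348662, 0.04780317, 0.03197717]), 'grip_force': 0.0, 'finger_gap': 0.08514411922444033}
```

View pics/scene0.png

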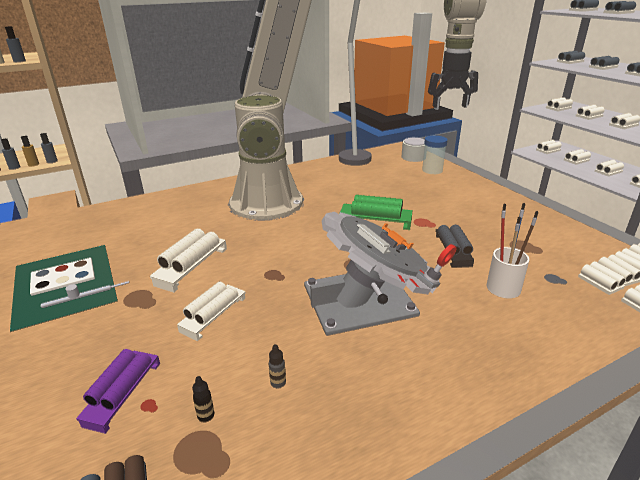

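View pics/top0.png

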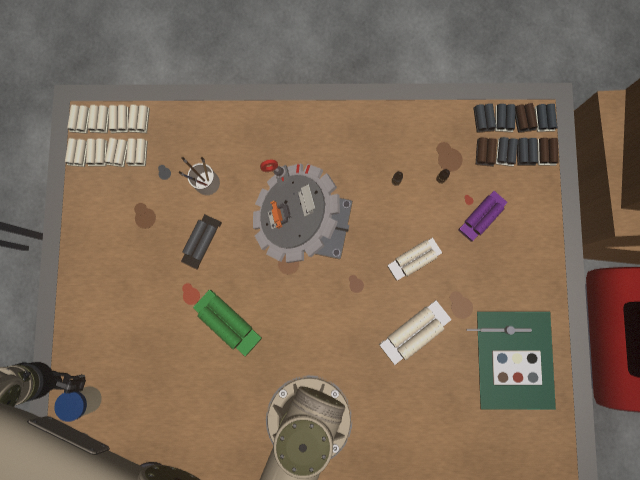

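Run:
```python
from h import *
S=cv2.imread("pics/scene0.png");T=cv2.imread("pics/top0.png")
def cr(I,u0,v0,w,h,k): return cv2.resize(I[v0:v0+h,u0:u0+w],None,fx=k,fy=k,interpolation=cv2.INTER_CUBIC)
M=np.zeros((600,800,3),np.uint8)
def put(a,x,y): M[y:y+a.shape[0],x:x+a.shape[1]]=a
put(cr(S,300,190,170,150,2.6),0,0)   # 442x390
put(cr(T,240,150,120,120,2.9),446,0) # 348
put(cr(S,145,220,110,120,1.75),0,390)
put(cr(T,375,230,85,140,1.78),200,350) if 0 else None
put(cr(T,375,230,85,70,2.9),446,360)
put(cr(S,170,275,85,70,2.9),196,394)
cv2.imwrite("pics/m1.png",M)
hsv=cv2.cvtColor(S,cv2.COLOR_BGR2HSV)
for n,I in(("scene",S),("top",T)):
    hsv=cv2.cvtColor(I,cv2.COLOR_BGR2HSV)
    for nm,m in(("red",((hsv[...,0]<5)|(hsv[...,0]>174))&(hsv[...,1]>170)&(hsv[...,2]>90)),("or",(hsv[...,0]>=6)&(hsv[...,0]<=13)&(hsv[...,1]>200)&(hsv[...,2]>150))):
        k,l,st,c=cv2.connectedComponentsWithStats(m.astype(np.uint8))
        for i in range(1,k):
            if st[i,4]>5: print(n,nm,st[i],c[i].round(1))
```

```text
scene red [501 219   3  42  85] [502.  239.2]
scene red [437 245  19  21 207] [446.3 254.6]
scene red [ 56 265  12   6  40] [ 61.  267.8]
scene red [398 275   6   7  15] [400.6 277.9]
scene red [410 279   8   7  14] [413.5 282. ]
scene red [141 400  16  12 130] [148.7 405.4]
top red [261 160  17  11 112] [268.4 164.9]
top red [297 165   2   7  13] [297.5 167.8]
top red [306 165   4   8  14] [307.3 168.5]
top red [ 602  268   38  143 3661] [619.9 335.6]
```

View pics/m1.png

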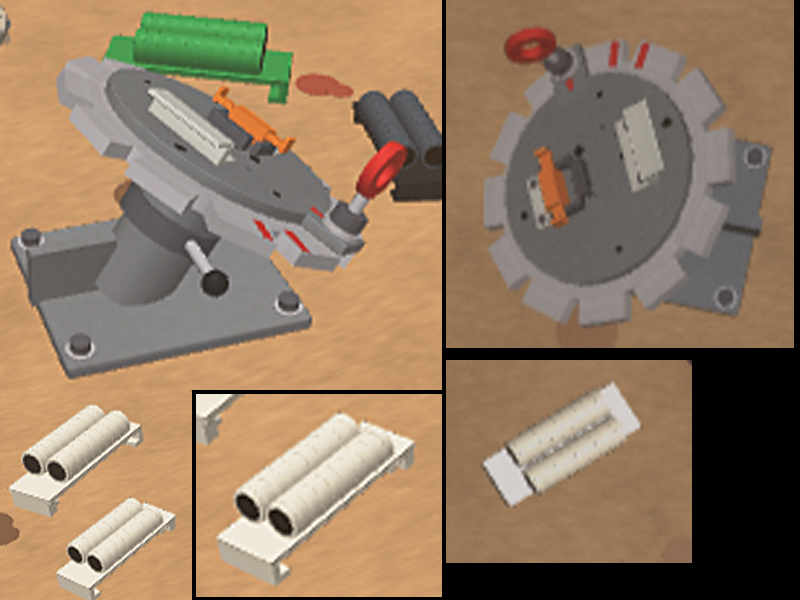

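Run:
```python
from h import *
from scipy.optimize import least_squares
CS,CT=cam("scene"),cam("top")
for n,a,b in(("ring",(446.3,255.3),(269,165.2)),("m+",(413.5,282),(297.5,167.8)),("m-",(400.6,277.9),(307.3,168.5))):
    p,e=tri(ray(CS,*a),ray(CT,*b)); print(n,p.round(4),round(e,4))
T=cv2.imread("pics/top0.png"); hsv=cv2.cvtColor(T,cv2.COLOR_BGR2HSV)
sub=T[150:275,240:360]; h=hsv[150:275,240:360]
print(h[62,25:95:4].tolist())
# faceplate: dark low-sat
m=((h[...,1]<45)&(h[...,2]<120)).astype(np.uint8)
k,l,st,c=cv2.connectedComponentsWithStats(m)
i=1+np.argmax(st[1:,4]); print(st[i],c[i]+[240,150])
pl=((h[...,1]<50)).astype(np.uint8); k,l,st,c=cv2.connectedComponentsWithStats(pl); i=1+np.argmax(st[1:,4]); print(st[i])
q=np.where(l==i,255,0).astype(np.uint8)
cv2.imwrite("pics/mask.png",np.hstack([m*255,q]))
# small white tile, top
m=((hsv[...,1]<60)&(hsv[...,2]>150)).astype(np.uint8)
k,l,st,c=cv2.connectedComponentsWithStats(m)
for i in range(1,k):
    if st[i,4]>150 and 370<c[i][0]<470 and 220<c[i][1]<380:
        r=cv2.minAreaRect(np.argwhere(l==i)[:,::-1].astype(np.float32)); print(st[i],r)
        bx=cv2.boxPoints(r); print([onz(CT,*p,0.025).round(4).tolist() for p in bx])
```

```text
ring [0.6615 0.1007 0.1524] 0.0027
m+ [0.6632 0.0286 0.1185] 0.0016
m- [0.6575 0.0022 0.1332] 0.0022
[[13, 23, 101], [13, 28, 111], [10, 181, 186], [10, 175, 166], [11, 20, 101], [8, 26, 80], [7, 35, 65], [15, 20, 101], [5, 15, 103], [15, 15, 100], [18, 24, 159], [18, 27, 124], [13, 21, 110], [15, 15, 99], [17, 18, 102], [3, 16, 147], [5, 19, 145], [5, 21, 134]]
[  20   15   66   84 3165] [292.16745656 210.54312796]
[  13   14   99   98 6922]
[388 237  54  43 959] ((414.7499694824219, 258.75), (20.236831665039062, 53.3360595703125), 59.03623962402344)
[[0.4163, -0.2139, 0.025], [0.4925, -0.3411, 0.025], [0.4444, -0.3685, 0.025], [0.3688, -0.2417, 0.025]]
[ 380  300   71   65 1832] ((415.9812927246094, 332.92462158203125), (28.717248916625977, 72.88915252685547), 52.04576873779297)
[[0.1998, -0.1888, 0.025], [0.3201, -0.3462, 0.025], [0.2594, -0.3922, 0.025], [0.1405, -0.2353, 0.025]]
```

```bash
cat > fit.py <<'E'
from h import *
from scipy.optimize import least_squares
CS,CT=cam("scene"),cam("top")
T=cv2.imread("pics/top0.png"); h=cv2.cvtColor(T,cv2.COLOR_BGR2HSV)
m=((h[...,1]<45)&(h[...,2]<122)).astype(np.uint8); m[:150]=0;m[275:]=0;m[:,:240]=0;m[:,335:]=0
k,l,st,c=cv2.connectedComponentsWithStats(m); i=1+np.argmax(st[1:,4])
hu=cv2.convexHull(cv2.findContours((l==i).astype(np.uint8),0,1)[0][0])[:,0].astype(float)
# densify: keep mask contour points close to the hull
ct=cv2.findContours((l==i).astype(np.uint8),0,1)[0][0][:,0].astype(float)
ct=np.array([p for p in ct if cv2.pointPolygonTest(hu.astype(np.float32),tuple(p),True)<2])
def frame(X,Y,a):
    Rs=R.from_euler("z",a).as_matrix(); return Rs,np.array([X,Y,0])
e=np.array([.866,0,.5]);n=np.array([-.5,0,.866])
ring=np.array([.6615,.1007,.1524]);mm=np.array([.6604,.0154,.1259])
def res(p,full=False):
    Rs,t=frame(*p)
    P=Rs@np.array([-.006,0,.1354])+t; N=Rs@n
    q=np.array([np.linalg.norm(onplane(CT,u,v,P,N)-P) for u,v in ct])-.0975
    r1=Rs.T@(ring-t)-np.array([-.0837,.1013,.1529]); r2=(Rs.T@(mm-t))[:1]
    if full: return q,r1,r2
    return np.r_[q/.0015/np.sqrt(len(q)/6),r1/.002,r2/.002]
if __name__=="__main__":
    s=least_squares(res,[.54,.02,-1.5],loss="soft_l1"); q,r1,r2=res(s.x,True)
    print(s.x.round(4),np.degrees(s.x[2]),r1.round(4),r2.round(4),np.percentile(q,[5,25,50,75,95]).round(4))
    Rs,t=frame(*s.x)
    for nm,p in(("spindleP0",[0,0,.125]),):print(nm,(Rs@p+t).round(4))
    print("n",(Rs@n).round(3))
E
python3 fit.py
```

```text
[ 0.5455  0.036  -1.7336] -99.32956483677906 [ 0.001   0.0027 -0.0005] [0.0017] [-0.0028  0.0004  0.0016  0.003   0.0314]
spindleP0 [0.5455 0.036  0.125 ]
n [0.081 0.493 0.866]
```

Request:
{"name": "servo_tool", "arguments": {
  "increments": [
    {"grip":0,"x":0,"y":0,"z":-32,"roll":0},
    {"grip":0,"x":0,"y":0,"z":-32,"roll":0},
    {"grip":0,"x":0,"y":0,"z":-32,"roll":0},
    {"grip":0,"x":-20,"y":-10,"z":-20,"roll":0},
    {"grip":0,"x":-20,"y":-10,"z":-20,"roll":0}
  ]
}}

```text
clock: 0.52
tcp_pos: [0.1778, 0.5274, 0.3377]
orientation: [0.0, 0.125, 0.992, 0.0]
wrist_force: [1.6, 0.7, -0.2]
finger_gap: 0.0854
grip_force: 0.0
```

Request:
{"name": "servo_tool", "arguments": {
  "increments": [
    {"grip":0,"x":-31,"y":-16,"z":0,"roll":0},
    {"grip":0,"x":-31,"y":-16,"z":0,"roll":0},
    {"grip":0,"x":-31,"y":-16,"z":0,"roll":0},
    {"grip":0,"x":-31,"y":-16,"z":0,"roll":0},
    {"grip":0,"x":-31,"y":-16,"z":0,"roll":0}
  ]
}}

```text
clock: 0.93
tcp_pos: [0.3088, 0.4095, 0.3362]
orientation: [-0.0, 0.126, 0.992, -0.0]
wrist_force: [0.6, 0.9, 0.6]
finger_gap: 0.0853
grip_force: 0.0
```

Request:
{"name": "servo_tool", "arguments": {
  "increments": [
    {"grip":0,"x":-31,"y":-16,"z":0,"roll":0},
    {"grip":0,"x":-31,"y":-16,"z":0,"roll":0},
    {"grip":0,"x":-31,"y":-16,"z":0,"roll":0},
    {"grip":0,"x":-31,"y":-16,"z":0,"roll":0},
    {"grip":0,"x":-31,"y":-16,"z":0,"roll":0}
  ]
}}

```text
clock: 1.35
tcp_pos: [0.4388, 0.293, 0.3362]
orientation: [-0.0, 0.127, 0.992, -0.0]
wrist_force: [-0.9, 0.3, 0.0]
finger_gap: 0.0856
grip_force: 0.0
```

Request:
{"name": "servo_tool", "arguments": {
  "increments": [
    {"grip":0,"x":-31,"y":-16,"z":0,"roll":0},
    {"grip":0,"x":-31,"y":-16,"z":0,"roll":0},
    {"grip":0,"x":-31,"y":-16,"z":0,"roll":0},
    {"grip":0,"x":-31,"y":-16,"z":0,"roll":0},
    {"grip":0,"x":-31,"y":-16,"z":0,"roll":0}
  ]
}}

```text
clock: 1.77
tcp_pos: [0.5689, 0.1767, 0.3361]
orientation: [-0.0, 0.127, 0.992, -0.0]
wrist_force: [1.0, 0.5, -0.1]
finger_gap: 0.0851
grip_force: 0.0
```

Request:
{"name": "servo_tool", "arguments": {
  "increments": [
    {"grip":0,"x":0,"y":0,"z":0,"roll":6.5},
    {"grip":0,"x":0,"y":0,"z":0,"roll":6.5},
    {"grip":0,"x":0,"y":0,"z":0,"roll":6.5},
    {"grip":0,"x":0,"y":0,"z":0,"roll":6.5},
    {"grip":0,"x":0,"y":0,"z":0,"roll":6.5}
  ]
}}

```text
clock: 2.18
tcp_pos: [0.5679, 0.1779, 0.3358]
orientation: [-0.001, 0.402, 0.916, -0.0]
wrist_force: [-0.1, 0.0, -0.2]
finger_gap: 0.0853
grip_force: 0.0
```

Request:
{"name": "servo_tool", "arguments": {
  "increments": [
    {"grip":0,"x":0,"y":0,"z":0,"roll":6.5},
    {"grip":0,"x":0,"y":0,"z":0,"roll":6.5},
    {"grip":0,"x":0,"y":0,"z":0,"roll":6.5},
    {"grip":0,"x":0,"y":0,"z":0,"roll":6.3},
    {"grip":0,"x":0,"y":0,"z":0,"roll":0}
  ]
}}

```text
clock: 2.6
tcp_pos: [0.5678, 0.1781, 0.3359]
orientation: [-0.0, 0.595, 0.804, -0.0]
wrist_force: [0.4, 0.0, -0.0]
finger_gap: 0.0856
grip_force: 0.0
```

```bash
cat >> h.py <<'E'
def goto(p,yyaw):
    """print tool-frame shift in mm (axes as now) and roll deg to reach p with tool-y at world yaw yyaw (mod 180)"""
    s=env.get_state(); q=s["orientation"]; Rt=R.from_quat([q[1],q[2],q[3],q[0]]).as_matrix()
    y=np.degrees(np.arctan2(Rt[1,1],Rt[0,1])); r=(y-yyaw+90)%180-90
    print("t%.1f tcp"%s["clock"],np.round(s["tcp_pos"],4),"yyaw %.1f"%y,"tilt %.2f"%np.degrees(np.arccos(-Rt[2,2])),"| shift",(1000*Rt.T@(np.array(p)-s["tcp_pos"])).round(1),"roll %.1f"%r,"F",np.round(s["wrist_force"],1),"gap",round(s["finger_gap"],4),"gf",round(s["grip_force"],1),"j",np.round(s["joint_pos"],2))
E
python3 - <<'E'
from h import *
goto([.6615,.1007,.25],17.2)
C,im=shot("wrist","w1.png")
print(proj(C,[.6615,.1007,.1524]))
CT=cam("top");print(onz(CT,201,177,.085),onz(CT,201,241,.03))
h=cv2.cvtColor(im,cv2.COLOR_RGB2HSV)
m=((h[...,0]<5)|(h[...,0]>174))&(h[...,1]>170)&(h[...,2]>90)
k,l,st,c=cv2.connectedComponentsWithStats(m.astype(np.uint8))
for i in range(1,k):
    if st[i,4]>30: print(st[i],c[i].round(1))
E
```

```text
t2.6 tcp [0.5678 0.1781 0.3359] yyaw 17.0 tilt 0.06 | shift [-101.4   67.1   85.9] roll -0.2 F [ 0.4  0.  -0. ] gap 0.0856 gf 0.0 j [0.17 0.37 0.45 1.66 0.   1.44]
[np.float64(385.7990476099469), np.float64(309.12437622763684)]
[0.64633363 0.29192681 0.085     ] [0.47832378 0.29915681 0.03      ]
[377 288  24  44 732] [389.3 310.2]
[354 348  18   9  84] [362.1 352. ]
[343 372  17  15  96] [351.4 378.9]
```

View pics/w1.png

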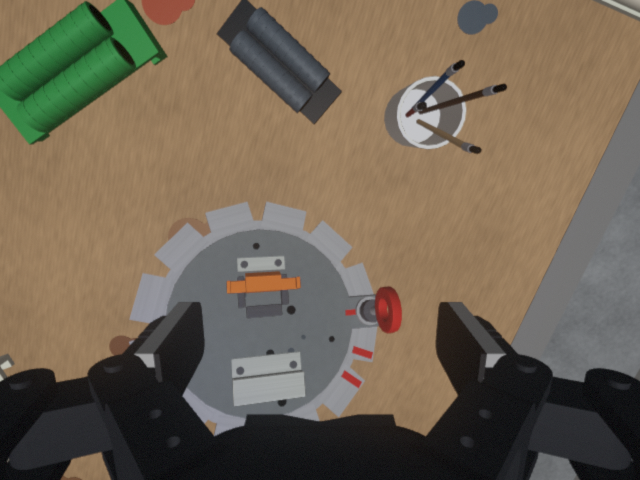

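Request:
{"name": "servo_tool", "arguments": {
  "increments": [
    {"grip":0.3,"x":-25,"y":17,"z":0,"roll":0},
    {"grip":0.3,"x":-25,"y":17,"z":0,"roll":0},
    {"grip":0.3,"x":-25,"y":17,"z":0,"roll":0},
    {"grip":0.3,"x":-26,"y":17,"z":0,"roll":0},
    {"grip":0.3,"x":0,"y":0,"z":25,"roll":0}
  ]
}}

```text
clock: 3.07
tcp_pos: [0.6713, 0.0976, 0.3146]
orientation: [0.005, 0.594, 0.804, 0.003]
wrist_force: [1.4, 0.4, 1.3]
finger_gap: 0.0601
grip_force: 0.0
```

Request:
{"name": "servo_tool", "arguments": {
  "increments": [
    {"grip":0.3,"x":0,"y":0,"z":30,"roll":0},
    {"grip":0.3,"x":0,"y":0,"z":30,"roll":0},
    {"grip":0.3,"x":0,"y":0,"z":30,"roll":0},
    {"grip":0.3,"x":0,"y":0,"z":20,"roll":0},
    {"grip":0.3,"x":0,"y":0,"z":0,"roll":0}
  ]
}}

```text
clock: 3.48
tcp_pos: [0.6595, 0.1015, 0.1955]
orientation: [-0.004, 0.593, 0.806, -0.003]
wrist_force: [-0.4, -0.8, -0.7]
finger_gap: 0.0601
grip_force: 0.0
```

Run:
```python
from h import *
goto([.6615,.1007,.137],17.2)
C,im=shot("wrist","w2.png")
print(proj(C,[.6615,.1007,.1524]))
h=cv2.cvtColor(im,cv2.COLOR_RGB2HSV)
m=((h[...,0]<5)|(h[...,0]>174))&(h[...,1]>170)&(h[...,2]>90)
k,l,st,c=cv2.connectedComponentsWithStats(m.astype(np.uint8))
for i in range(1,k):
    if st[i,4]>60: print(st[i],c[i].round(1))
```

```text
t3.5 tcp [0.6595 0.1015 0.1955] yyaw 17.3 tilt 0.56 | shift [-1.5  2.2 58.4] roll 0.1 F [-0.4 -0.8 -0.7] gap 0.0601 gf 0.0 j [0.03 0.51 0.33 1.4  0.   1.3 ]
[np.float64(320.911917567956), np.float64(256.06879643949094)]
[ 310  222   32   73 1525] [327.9 258.1]
[268 266  15   7  90] [275.1 269.1]
[280 326  31  17 264] [295.3 333.7]
[260 364  31  25 309] [275.3 375.8]
```

View pics/w2.png

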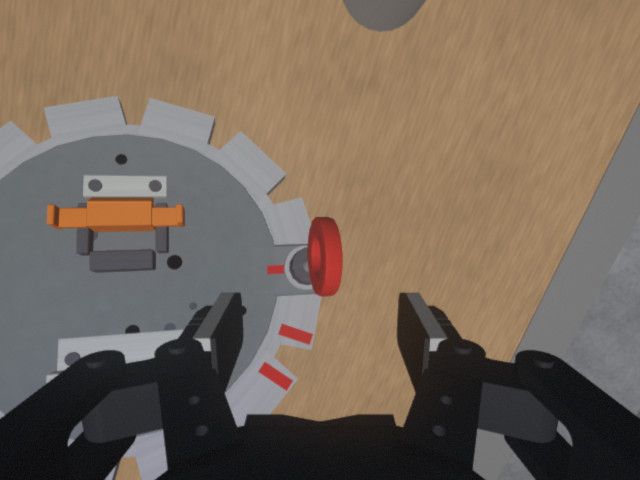

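Request:
{"name": "servo_tool", "arguments": {
  "increments": [
    {"grip":0.3,"x":-2,"y":4.5,"z":0,"roll":0},
    {"grip":0.3,"x":0,"y":0,"z":20,"roll":0},
    {"grip":0.3,"x":0,"y":0,"z":20,"roll":0},
    {"grip":0.3,"x":0,"y":0,"z":18,"roll":0},
    {"grip":0.3,"x":0,"y":0,"z":0,"roll":0}
  ]
}}

```text
clock: 3.95
tcp_pos: [0.6673, 0.101, 0.142]
orientation: [-0.001, 0.593, 0.805, -0.001]
wrist_force: [-1.0, 0.0, -0.4]
finger_gap: 0.06
grip_force: 0.0
```

Request:
{"name": "servo_tool", "arguments": {
  "increments": [
    {"grip":1,"x":0,"y":0,"z":0,"roll":0},
    {"grip":1,"x":0,"y":0,"z":0,"roll":0},
    {"grip":1,"x":0,"y":0,"z":0,"roll":0},
    {"grip":1,"x":0,"y":0,"z":0,"roll":0},
    {"grip":1,"x":0,"y":0,"z":0,"roll":0}
  ],
  "grip_force": 50
}}

```text
clock: 4.37
tcp_pos: [0.6681, 0.1011, 0.1451]
orientation: [0.001, 0.594, 0.805, 0.0]
wrist_force: [-1.6, -0.2, 2.8]
finger_gap: 0.0003
grip_force: 1.4
```

Run:
```python
from h import *
goto([.6615,.1007,.137],17.2)
```

```text
t4.4 tcp [0.6681 0.1011 0.1451] yyaw 17.2 tilt 0.10 | shift [ 1.6 -6.4  8.1] roll -0.0 F [-1.6 -0.2  2.8] gap 0.0003 gf 1.4 j [ 0.03  0.53  0.24  1.28 -0.    1.3 ]
```

Run:
```python
from h import *
C,im=shot("wrist","w3.png")
C2,im2=shot("scene","s3.png")
a=cv2.resize(im[120:420,200:440],None,fx=1.6,fy=1.6); b=cv2.resize(im2[180:320,380:500],(412,480))
cv2.imwrite("pics/m3.png",np.hstack([a,b])[:,:,::-1])
print(proj(C2,[.6615,.1007,.1524]))
```

```text
[np.float64(445.5307999234724), np.float64(255.41037196389243)]
```

View pics/m3.png

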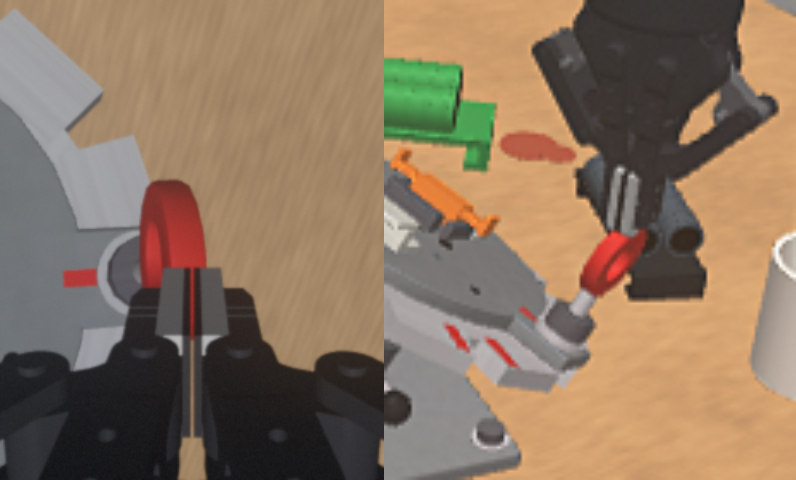

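Run:
```python
from h import *
s=env.get_state();p=s["tcp_pos"];print(p,s["finger_gap"],s["wrist_force"])
for n,off,k in(("scene",(380,180),3.43),("wrist",(200,120),1.6)):
    C=cam(n)
    for q in(p,p+[0,0,.019],[.6615,.1007,.1524],[.664,.1015,.1524]):
        u=np.array(proj(C,q)); print(n,u.round(1),((u-off)*k).round(0))
```

```text
[0.66780434 0.1012018  0.14475387] -0.00011336749159655701 [-1.76697398  0.42117995  5.13403918]
scene [447.5 260.5] [232. 276.]
scene [448.9 251.8] [236. 246.]
scene [445.5 255.4] [225. 259.]
scene [446.8 255.9] [229. 260.]
wrist [316.9 280.4] [187. 257.]
wrist [316.7 296.5] [187. 282.]
wrist [303.3 283.7] [165. 262.]
wrist [309.  283.6] [174. 262.]
```

Run:
```python
from h import *
a=cv2.imread("pics/w3.png")[200:400,250:390]; b=cv2.imread("pics/s3.png")[215:290,420:475]
a=cv2.convertScaleAbs(cv2.resize(a,(400,571),interpolation=cv2.INTER_CUBIC),alpha=1.5); b=cv2.resize(b,(400,571),interpolation=cv2.INTER_CUBIC)
cv2.imwrite("pics/m4.png",np.hstack([a,cv2.convertScaleAbs(b,alpha=1.5)]))
```

```text
(no output)
```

View pics/m4.png

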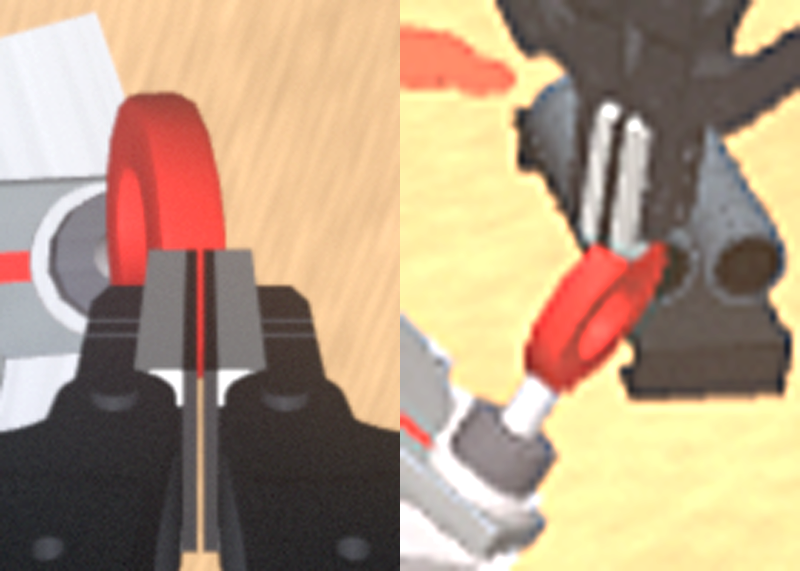

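Run:
```python
from h import *
c=env.get_calibration("wrist");T=np.linalg.inv(np.array(c["tool_from_camera"]));f=240/np.tan(np.radians(c["vertical_fov"])/2)
for x in(11,-11):
  for z in(0,-10,-20,-30,-38,-54):
    p=T@np.array([x/1e3,0,z/1e3,1]);print(x,z,(c["cx"]+f*p[0]/p[2]).round(1),(c["cy"]+f*p[1]/p[2]).round(1), "crop",((c["cy"]+f*p[1]/p[2]-200)*2.857).round(0))
goto([.6615,.1007,.137],17.2)
```

```text
11 0 316.9 258.4 crop 167.0
11 -10 316.7 265.3 crop 187.0
11 -20 316.5 273.1 crop 209.0
11 -30 316.3 281.9 crop 234.0
11 -38 316.2 289.7 crop 256.0
11 -54 315.8 308.1 crop 309.0
-11 0 317.0 301.8 crop 291.0
-11 -10 316.8 310.9 crop 317.0
-11 -20 316.7 321.0 crop 346.0
-11 -30 316.5 332.3 crop 378.0
-11 -38 316.4 342.4 crop 407.0
-11 -54 316.0 366.0 crop 474.0
t4.5 tcp [0.6678 0.1012 0.1448] yyaw 17.2 tilt 0.07 | shift [ 1.4 -6.2  7.7] roll -0.0 F [-1.8  0.4  5.1] gap -0.0001 gf 2.2 j [0.03 0.53 0.24 1.28 0.   1.3 ]
```

Request:
{"name": "servo_tool", "arguments": {
  "increments": [
    {"grip":0.3,"x":0,"y":-4.5,"z":-6,"roll":0},
    {"grip":0.3,"x":0,"y":0,"z":0,"roll":0},
    {"grip":0.3,"x":0,"y":0,"z":0,"roll":0},
    {"grip":0.3,"x":0,"y":0,"z":0,"roll":0}
  ]
}}

```text
clock: 4.8
tcp_pos: [0.6633, 0.0997, 0.1495]
orientation: [0.0, 0.594, 0.805, 0.0]
wrist_force: [0.5, -0.1, 0.1]
finger_gap: 0.0483
grip_force: 0.0
```

Run:
```python
from h import *
goto([.6633,.1013,.108],17.2)
```

```text
t4.8 tcp [0.6633 0.0997 0.1495] yyaw 17.2 tilt 0.01 | shift [ 1.5  0.4 41.5] roll -0.0 F [ 0.5 -0.1  0.1] gap 0.0483 gf 0.0 j [0.03 0.52 0.23 1.28 0.   1.3 ]
```

Request:
{"name": "servo_tool", "arguments": {
  "increments": [
    {"grip":0.3,"x":1.5,"y":0,"z":14,"roll":0},
    {"grip":0.3,"x":0,"y":0,"z":14,"roll":0},
    {"grip":0.3,"x":0,"y":0,"z":13,"roll":0},
    {"grip":0.3,"x":0,"y":0,"z":0,"roll":0}
  ]
}}

```text
clock: 5.13
tcp_pos: [0.6608, 0.1011, 0.1051]
orientation: [-0.002, 0.594, 0.805, -0.002]
wrist_force: [-1.7, 0.6, -1.0]
finger_gap: 0.0595
grip_force: 0.0
```

Request:
{"name": "servo_tool", "arguments": {
  "increments": [
    {"grip":1,"x":0,"y":0,"z":0,"roll":0},
    {"grip":1,"x":0,"y":0,"z":0,"roll":0},
    {"grip":1,"x":0,"y":0,"z":0,"roll":0},
    {"grip":1,"x":0,"y":0,"z":0,"roll":0},
    {"grip":1,"x":0,"y":0,"z":0,"roll":0}
  ]
}}

```text
clock: 5.55
tcp_pos: [0.6624, 0.101, 0.1098]
orientation: [0.0, 0.594, 0.805, -0.0]
wrist_force: [-1.2, 0.1, 6.4]
finger_gap: 0.0161
grip_force: 48.3
```

Run:
```python
from h import *
goto([.6633,.1013,.108],17.2)
```

```text
t5.5 tcp [0.6624 0.101  0.1098] yyaw 17.1 tilt 0.04 | shift [0.  0.9 1.8] roll -0.1 F [-1.2  0.1  6.4] gap 0.0161 gf 48.3 j [ 0.03  0.53  0.16  1.2  -0.    1.3 ]
```

Request:
{"name": "servo_tool", "arguments": {
  "increments": [
    {"grip":1,"x":2.3,"y":1.1,"z":-4.4,"roll":0},
    {"grip":1,"x":2.3,"y":1.1,"z":-4.4,"roll":0},
    {"grip":1,"x":2.3,"y":1.1,"z":-4.4,"roll":0},
    {"grip":1,"x":0,"y":0,"z":0,"roll":0},
    {"grip":1,"x":0,"y":0,"z":0,"roll":0}
  ],
  "grip_force": 70
}}

```text
clock: 5.97
tcp_pos: [0.6631, 0.106, 0.1194]
orientation: [-0.0, 0.595, 0.804, -0.003]
wrist_force: [4.4, -7.9, -10.3]
finger_gap: 0.0153
grip_force: 65.7
```

Run:
```python
from h import *
goto([.6624,.101,.1098],17.2)
C,im=shot("wrist","w4.png")
C2,im2=shot("scene","s4.png")
I=cv2.cvtColor(im2,cv2.COLOR_RGB2HSV)
m=((I[...,0]<5)|(I[...,0]>174))&(I[...,1]>170)&(I[...,2]>90)
k,l,st,c=cv2.connectedComponentsWithStats(m.astype(np.uint8))
for i in range(1,k):
    if st[i,4]>60: print(st[i],c[i].round(1))
print(proj(C2,[.6633,.1013,.1524]),proj(C2,[.6633+.0011,.1013+.0069,.1524+.0121]))
```

```text
t6.0 tcp [0.6631 0.106  0.1194] yyaw 17.0 tilt 0.37 | shift [-4.5 -2.1  9.6] roll -0.2 F [  4.4  -7.9 -10.3] gap 0.0153 gf 65.7 j [ 0.04  0.54  0.19  1.23 -0.    1.32]
[501 219   3  42  86] [502.  239.2]
[440 241  14  20 139] [446.5 251.8]
[141 400  16  12 125] [148.7 405.3]
[np.float64(446.44755060227817), np.float64(255.79300175243762)] [np.float64(450.6077795398301), np.float64(249.55039692103372)]
```

Request:
{"name": "servo_tool", "arguments": {
  "increments": [
    {"grip":1,"x":1.8,"y":0.9,"z":-3.5,"roll":0},
    {"grip":1,"x":0,"y":0,"z":0,"roll":0},
    {"grip":1,"x":0,"y":0,"z":0,"roll":0}
  ]
}}

```text
clock: 6.32
tcp_pos: [0.6634, 0.1076, 0.1223]
orientation: [-0.0, 0.595, 0.804, -0.003]
wrist_force: [5.0, -7.6, -11.9]
finger_gap: 0.0145
grip_force: 66.0
```

```bash
cat > arc.py <<'E'
from h import *
import sys
X,Y,a=0.5455,0.036,-1.7336
Rs=R.from_euler("z",a).as_matrix();e=Rs@[.866,0,.5];n=Rs@[-.5,0,.866];ys=Rs@[0,1,0]
def G(th,pull): return np.array([X,Y,.125])+.117*(np.cos(th)*ys-np.sin(th)*e)+(.066+pull)*n
def yy(th):
    r=np.cos(th)*ys-np.sin(th)*e; return np.degrees(np.arctan2(r[1],r[0]))
if __name__=="__main__":
    goto([.6624,.101,.1098],17.2)
    s=env.get_state(); d=np.array(s["tcp_pos"])-[.6624,.101,.1098]; print("along n",(d@n*1e3).round(1),"F.n",(s["wrist_force"]@n).round(1))
    th=np.linspace(.524,0,11)
    yaw=np.radians(17.1+np.array([yy(t) for t in th])-yy(.524))
    print("yaw end",np.degrees(yaw[-1]))
    for i in range(10):
        dw=G(th[i+1],0)-G(th[i],0); xt=np.array([-np.sin(yaw[i]),np.cos(yaw[i]),0]);yt=np.array([np.cos(yaw[i]),np.sin(yaw[i]),0])
        print((1e3*np.array([dw@xt,dw@yt,-dw[2]])).round(1),np.degrees(yaw[i]-yaw[i+1]).round(2), "n in tool",(np.array([n@xt,n@yt,-n[2]])).round(2))
    print((G(0,.0)-G(.524,0)).round(4))
E
python3 arc.py
```

```text
t6.3 tcp [0.6634 0.1076 0.1223] yyaw 17.0 tilt 0.40 | shift [-6.  -2.8 12.6] roll -0.2 F [  5.   -7.6 -11.9] gap 0.0145 gf 66.0 j [ 0.04  0.54  0.2   1.23 -0.01  1.32]
along n 14.2 F.n -13.7
yaw end -9.485615337449248
[-5.5  0.5 -2.7] 2.76 n in tool [ 0.45  0.22 -0.87]
[-5.4  0.5 -2.8] 2.73 n in tool [ 0.46  0.2  -0.87]
[-5.4  0.4 -2.8] 2.7 n in tool [ 0.47  0.18 -0.87]
[-5.4  0.4 -2.9] 2.67 n in tool [ 0.47  0.16 -0.87]
[-5.4  0.3 -2.9] 2.65 n in tool [ 0.48  0.13 -0.87]
[-5.4  0.2 -3. ] 2.64 n in tool [ 0.49  0.11 -0.87]
[-5.3  0.2 -3. ] 2.62 n in tool [ 0.49  0.09 -0.87]
[-5.3  0.1 -3. ] 2.61 n in tool [ 0.5   0.07 -0.87]
[-5.3  0.  -3.1] 2.6 n in tool [ 0.5   0.04 -0.87]
[-5.3 -0.1 -3.1] 2.6 n in tool [ 0.5   0.02 -0.87]
[ 0.0073 -0.0526  0.0293]
```

Request:
{"name": "servo_tool", "arguments": {
  "increments": [
    {"grip":1,"x":-5.5,"y":0.5,"z":-2.7,"roll":2.75},
    {"grip":1,"x":-5.4,"y":0.5,"z":-2.8,"roll":2.7},
    {"grip":1,"x":-5.4,"y":0.4,"z":-2.8,"roll":2.7},
    {"grip":1,"x":-5.4,"y":0.4,"z":-2.9,"roll":2.7},
    {"grip":1,"x":-5.4,"y":0.3,"z":-2.9,"roll":2.65}
  ]
}}

```text
clock: 6.73
tcp_pos: [0.6696, 0.0818, 0.1359]
orientation: [-0.001, 0.686, 0.728, -0.004]
wrist_force: [0.8, -7.0, -10.5]
finger_gap: 0.0109
grip_force: 66.3
```

```bash
cat > th.py <<'E'
from arc import *
s=env.get_state(); d=np.array(s["tcp_pos"])-[.6624,.101,.1098]
from scipy.optimize import least_squares
r=least_squares(lambda p:G(p[0],p[1])-G(.524,0)-d,[.3,.014]).x
goto(np.array([.6624,.101,.1098])+G(0,.014)-G(.524,0),-9.4); print("th,pull",r.round(4),"resid mm",((G(*r)-G(.524,0)-d)*1e3).round(1),"F.n",(s["wrist_force"]@n).round(1))
E
python3 th.py
```

```text
t6.7 tcp [0.6696 0.0818 0.1359] yyaw 3.4 tilt 0.50 | shift [-26.5  -0.5 -15.2] roll 12.8 F [  0.8  -7.  -10.5] gap 0.0109 gf 66.3 j [ 0.    0.54  0.23  1.27 -0.    1.52]
th,pull [0.2634 0.0137] resid mm [ 1.5  0.1 -0.2] F.n -12.4
```

Request:
{"name": "servo_tool", "arguments": {
  "increments": [
    {"grip":1,"x":-5.4,"y":0.2,"z":-3.0,"roll":2.6},
    {"grip":1,"x":-5.3,"y":0.2,"z":-3.0,"roll":2.6},
    {"grip":1,"x":-5.3,"y":0.1,"z":-3.0,"roll":2.6},
    {"grip":1,"x":-5.3,"y":0,"z":-3.1,"roll":2.6},
    {"grip":1,"x":-5.3,"y":-0.1,"z":-3.1,"roll":2.6}
  ]
}}

```text
clock: 7.15
tcp_pos: [0.6683, 0.0575, 0.1505]
orientation: [-0.003, 0.764, 0.646, -0.004]
wrist_force: [-2.5, 0.7, -14.0]
finger_gap: 0.009
grip_force: 68.0
```

Request:
{"name": "servo_tool", "arguments": {
  "increments": [
    {"grip":1,"x":0,"y":0,"z":0,"roll":0},
    {"grip":1,"x":0,"y":0,"z":0,"roll":0}
  ]
}}

```text
clock: 7.32
tcp_pos: [0.6683, 0.0574, 0.1509]
orientation: [-0.003, 0.763, 0.646, -0.003]
wrist_force: [-4.2, -3.3, -13.1]
finger_gap: 0.009
grip_force: 68.5
```

```bash
python3 th.py
python3 - <<'E'
from h import *
C,im=shot("wrist","w5.png")
cv2.imwrite("pics/m5.png",cv2.convertScaleAbs(im[:,:,::-1],alpha=1.3))
E
```

```text
t7.3 tcp [0.6683 0.0574 0.1509] yyaw -9.4 tilt 0.50 | shift [-1.6  2.8 -0.3] roll -0.0 F [ -4.2  -3.3 -13.1] gap 0.009 gf 68.5 j [-0.03  0.53  0.25  1.3  -0.    1.7 ]
th,pull [0.0133 0.0146] resid mm [ 2.7 -0.4 -0. ] F.n -13.3
```

View pics/m5.png

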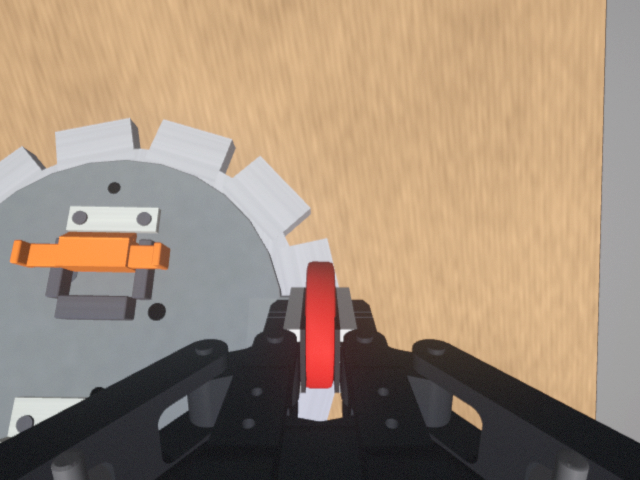

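Request:
{"name": "servo_tool", "arguments": {
  "increments": [
    {"grip":1,"x":-1.3,"y":0,"z":-0.7,"roll":0},
    {"grip":1,"x":-2.4,"y":-0.1,"z":4.1,"roll":0},
    {"grip":1,"x":-2.4,"y":-0.1,"z":4.1,"roll":0},
    {"grip":1,"x":-2.4,"y":-0.1,"z":4.1,"roll":0},
    {"grip":1,"x":0,"y":0,"z":0,"roll":0}
  ]
}}

```text
clock: 7.78
tcp_pos: [0.667, 0.0501, 0.1402]
orientation: [-0.002, 0.763, 0.647, -0.002]
wrist_force: [-5.9, -0.8, -13.4]
finger_gap: 0.0088
grip_force: 69.7
```

```bash
python3 th.py
```

```text
t7.8 tcp [0.667  0.0501 0.1402] yyaw -9.4 tilt 0.39 | shift [  5.8   2.9 -11. ] roll 0.0 F [ -5.9  -0.8 -13.4] gap 0.0088 gf 69.7 j [-0.05  0.53  0.22  1.27  0.    1.69]
th,pull [0.0046 0.0016] resid mm [ 2.9 -0.5 -0. ] F.n -12.5
```

Request:
{"name": "servo_tool", "arguments": {
  "increments": [
    {"grip":0.35,"x":0,"y":0,"z":0,"roll":0},
    {"grip":0.35,"x":0,"y":0,"z":0,"roll":0},
    {"grip":0.35,"x":0,"y":0,"z":0,"roll":0},
    {"grip":0.35,"x":0,"y":0,"z":0,"roll":0},
    {"grip":0.35,"x":0,"y":0,"z":-10,"roll":0}
  ]
}}

```text
clock: 8.2
tcp_pos: [0.6698, 0.05, 0.1525]
orientation: [-0.0, 0.762, 0.647, -0.0]
wrist_force: [-0.1, -0.7, -0.5]
finger_gap: 0.0551
grip_force: 0.0
```

Request:
{"name": "servo_tool", "arguments": {
  "increments": [
    {"grip":0.2,"x":0,"y":0,"z":-35,"roll":0},
    {"grip":0,"x":0,"y":0,"z":-35,"roll":0},
    {"grip":0,"x":0,"y":0,"z":-35,"roll":0},
    {"grip":0,"x":10,"y":-25,"z":-35,"roll":0},
    {"grip":0,"x":10,"y":-25,"z":-20,"roll":0}
  ]
}}

```text
clock: 8.62
tcp_pos: [0.6265, 0.0764, 0.3155]
orientation: [0.002, 0.763, 0.647, 0.002]
wrist_force: [0.0, 0.8, 0.1]
finger_gap: 0.0856
grip_force: 0.0
```

Run:
```python
from arc import *
goto([.6,.05,.3],-9.4)
def red(I):
    I=cv2.cvtColor(I,cv2.COLOR_RGB2HSV); m=((I[...,0]<5)|(I[...,0]>174))&(I[...,1]>170)&(I[...,2]>90)
    k,l,st,c=cv2.connectedComponentsWithStats(m.astype(np.uint8))
    for i in range(1,k):
        if st[i,4]>8 and 250<c[i][0]<480: print(st[i],c[i].round(1))
for nm in("scene","wrist"):
    C,im=shot(nm,nm[0]+"6.png"); red(im); print(nm,"home",np.round(proj(C,G(0,0)),1),"pulled9",np.round(proj(C,G(0,.009)),1),"th.03",np.round(proj(C,G(.03,0)),1))
```

```text
t8.6 tcp [0.6265 0.0764 0.3155] yyaw -9.4 tilt 0.36 | shift [-30.4 -21.9  15.3] roll -0.0 F [0.  0.8 0.1] gap 0.0856 gf 0.0 j [-0.01  0.43  0.5   1.63  0.    1.73]
[416 239  25  24 376] [427.8 250.3]
[398 275   6   7  18] [400.8 277.8]
scene home [427.1 250.2] pulled9 [429.8 246. ] th.03 [428.5 250.8]
[372 223  15  50 534] [379.4 248.4]
[369 234   4  22  76] [370.4 244.3]
[340 258  10   4  38] [344.5 259.4]
[359 281  17   3  35] [368.8 281.7]
wrist home [373.6 246.9] pulled9 [375.2 244.3] th.03 [373.4 242.9]
```

View pics/w6.png

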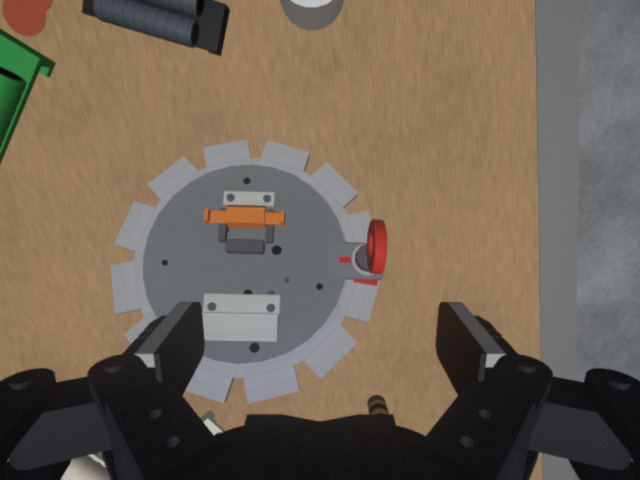

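Request:
{"name": "servo_tool", "arguments": {
  "increments": [
    {"grip":0,"x":-24,"y":-16,"z":0,"roll":0},
    {"grip":0,"x":-24,"y":-16,"z":10,"roll":0},
    {"grip":0,"x":-24,"y":-16,"z":20,"roll":0},
    {"grip":0,"x":-24,"y":-16,"z":20,"roll":0},
    {"grip":0,"x":0,"y":0,"z":0,"roll":0}
  ]
}}

```text
clock: 9.13
tcp_pos: [0.5388, -0.0093, 0.2553]
orientation: [-0.005, 0.763, 0.646, -0.005]
wrist_force: [-0.4, 0.2, -1.6]
finger_gap: 0.0855
grip_force: 0.0
```

Request:
{"name": "servo_tool", "arguments": {
  "increments": [
    {"grip":0,"x":0,"y":0,"z":0,"roll":0},
    {"grip":0,"x":0,"y":0,"z":0,"roll":0}
  ]
}}

```text
clock: 9.3
tcp_pos: [0.5473, -0.0077, 0.2619]
orientation: [0.001, 0.763, 0.647, 0.001]
wrist_force: [-1.1, -0.2, 0.2]
finger_gap: 0.0854
grip_force: 0.0
```

Run:
```python
from arc import *
goto([.6,.05,.3],-9.4)
C,im=shot("wrist","w7.png")
h=cv2.cvtColor(im,cv2.COLOR_RGB2HSV)
m=((h[...,1]<25)&(h[...,2]>165)).astype(np.uint8)
k,l,st,c=cv2.connectedComponentsWithStats(m)
for i in range(1,k):
    if st[i,4]>300: print(st[i],c[i].round(1))
for col in(280,300,320,340): print(col,[(v,*h[v,col,1:]) for v in range(150,300,4)][::1] if col==300 else "")
```

```text
t9.3 tcp [ 0.5473 -0.0077  0.2619] yyaw -9.4 tilt 0.13 | shift [ 65.5  42.6 -38. ] roll 0.0 F [-1.1 -0.2  0.2] gap 0.0854 gf 0.0 j [-0.16  0.25  0.11  1.43  0.    1.57]
[258 200  96  17 775] [305.8 208.1]
[ 252  216  104   35 3021] [306.6 232.4]
[212 383  52  36 746] [233.7 400.4]
280 
300 [(150, np.uint8(6), np.uint8(83)), (154, np.uint8(16), np.uint8(112)), (158, np.uint8(14), np.uint8(113)), (162, np.uint8(16), np.uint8(112)), (166, np.uint8(16), np.uint8(112)), (170, np.uint8(14), np.uint8(112)), (174, np.uint8(16), np.uint8(112)), (178, np.uint8(16), np.uint8(114)), (182, np.uint8(20), np.uint8(113)), (186, np.uint8(18), np.uint8(114)), (190, np.uint8(16), np.uint8(114)), (194, np.uint8(16), np.uint8(114)), (198, np.uint8(5), np.uint8(146)), (202, np.uint8(5), np.uint8(166)), (206, np.uint8(8), np.uint8(167)), (210, np.uint8(6), np.uint8(167)), (214, np.uint8(6), np.uint8(168)), (218, np.uint8(5), np.uint8(169)), (222, np.uint8(6), np.uint8(168)), (226, np.uint8(6), np.uint8(167)), (230, np.uint8(6), np.uint8(169)), (234, np.uint8(6), np.uint8(168)), (238, np.uint8(8), np.uint8(168)), (242, np.uint8(6), np.uint8(166)), (246, np.uint8(5), np.uint8(167)), (250, np.uint8(5), np.uint8(157)), (254, np.uint8(15), np.uint8(117)), (258, np.uint8(20), np.uint8(117)), (262, np.uint8(15), np.uint8(117)), (266, np.uint8(19), np.uint8(118)), (270, np.uint8(17), np.uint8(117)), (274, np.uint8(15), np.uint8(117)), (278, np.uint8(18), np.uint8(116)), (282, np.uint8(18), np.uint8(115)), (286, np.uint8(12), np.uint8(128)), (290, np.uint8(11), np.uint8(156)), (294, np.uint8(11), np.uint8(158)), (298, np.uint8(14), np.uint8(159))]
320 
340
```

View pics/w7.png

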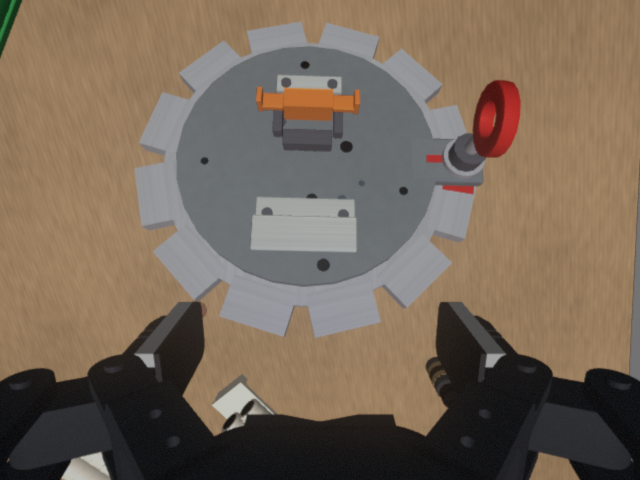

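```bash
cat > rail.py <<'E'
from arc import *
from scipy.optimize import least_squares
s=dict(tcp=[.5473,-.0077,.2619])
im=cv2.imread("pics/w7.png"); C=cam("wrist")   # arm unmoved since
g=cv2.GaussianBlur(im,(3,3),0).max(2).astype(float)
def cross(a,t=142):  # last index where a falls below t
    i=np.where((a[:-1]>=t)&(a[1:]<t))[0]; i=i[-1]; return i+(a[i]-t)/(a[i]-a[i+1])
cols=np.arange(262,348,4); ed=np.array([(u,225+cross(g[225:270,u])) for u in cols])
rows=np.arange(224,246,3)
right=np.array([320+cross(g[v,320:375]) for v in rows]); left=np.array([290-cross(g[v,290:235:-1]) for v in rows])
print("edge ends",ed[0],ed[-1],"L",left.mean(),"R",right.mean(),left.round(1),right.round(1))
# faceplate contour
h=cv2.cvtColor(im,cv2.COLOR_BGR2HSV)
m=((h[...,2]<130)&(h[...,1]<50)).astype(np.uint8); m[300:]=0
k,l,st,c=cv2.connectedComponentsWithStats(m); i=1+np.argmax(st[1:,4])
ct=cv2.findContours((l==i).astype(np.uint8),0,1)[0][0]; hu=cv2.convexHull(ct)
ct=np.array([p for p in ct[:,0].astype(float) if cv2.pointPolygonTest(hu.astype(np.float32),tuple(p),True)<2 and p[0]<405])
def res(p):
    P=np.array([p[0],p[1],.125])+.012*n
    return np.array([np.linalg.norm(onplane(C,u,v,P,n)-P) for u,v in ct])-p[2]
r=least_squares(res,[X,Y,.098],loss="soft_l1",f_scale=.001); print("spindle",r.x.round(4),np.percentile(res(r.x),[5,50,95]).round(4))
P0=np.array([r.x[0],r.x[1],.125]); P31=P0+.031*n
pts=np.array([onplane(C,u,v,P31,n) for u,v in ed]); 
fe=np.polyfit(pts@ys,pts@e,1); print("rail skew deg",np.degrees(np.arctan(fe[0])))
L=onplane(C,left.mean(),rows.mean(),P31,n);Rr=onplane(C,right.mean(),rows.mean(),P31,n); print("len",np.linalg.norm(L-Rr),"mid y rel spindle",((L+Rr)/2-P0)@ys)
mid=(L+Rr)/2; w=pts.mean(0); edge=w+((mid-w)@ys)*ys
print("edge mid",edge.round(4),"stand rel P0 e,y,n",[(float((edge-P0)@q)*1e3) for q in(e,ys,n)])
E
python3 rail.py
```

```text
edge ends [262.   249.55] [346.         251.57142857] L 251.14313985163443 R 355.85258458646615 [252.  251.7 251.4 251.  250.8 251.1 250.8 250.5] [355.7 355.8 355.8 355.9 355.9 355.9 355.9 355.9]
spindle [0.5472 0.0392 0.0976] [-0.001   0.      0.0009]
rail skew deg 1.5228549985158077
len 0.0694436835736449 mid y rel spindle -0.0008485267621156624
edge mid [ 0.538  -0.0119  0.1908] stand rel P0 e,y,n [77.85200045445512, -0.8485267621157034, 30.99863599999999]
```

Request:
{"name": "servo_tool", "arguments": {
  "increments": [
    {"grip":0,"x":-33,"y":-7.7,"z":0,"roll":0},
    {"grip":0,"x":-33,"y":-7.7,"z":0,"roll":0},
    {"grip":0,"x":-33,"y":-7.7,"z":0,"roll":0},
    {"grip":0,"x":-33,"y":-7.7,"z":0,"roll":0},
    {"grip":0,"x":-33,"y":-7.7,"z":0,"roll":0}
  ]
}}

```text
clock: 9.77
tcp_pos: [0.4833, -0.1653, 0.2625]
orientation: [0.002, 0.762, 0.648, 0.001]
wrist_force: [-0.1, 0.7, 0.0]
finger_gap: 0.085
grip_force: 0.0
```

Request:
{"name": "servo_tool", "arguments": {
  "increments": [
    {"grip":0,"x":-33,"y":-7.7,"z":10,"roll":0},
    {"grip":0,"x":-33,"y":-7.7,"z":20,"roll":0},
    {"grip":0,"x":-33,"y":-7.7,"z":20,"roll":0},
    {"grip":0,"x":-33,"y":-7.7,"z":10,"roll":0},
    {"grip":0,"x":0,"y":0,"z":0,"roll":-6.7}
  ]
}}

```text
clock: 10.18
tcp_pos: [0.4291, -0.2943, 0.1995]
orientation: [0.0, 0.724, 0.689, -0.001]
wrist_force: [0.6, -0.3, 1.0]
finger_gap: 0.0855
grip_force: 0.0
```

Request:
{"name": "servo_tool", "arguments": {
  "increments": [
    {"grip":0,"x":0,"y":0,"z":0,"roll":-6.7},
    {"grip":0,"x":0,"y":0,"z":0,"roll":-6.7},
    {"grip":0,"x":0,"y":0,"z":0,"roll":-6.7},
    {"grip":0,"x":0,"y":0,"z":0,"roll":-6.7},
    {"grip":0,"x":0,"y":0,"z":0,"roll":-6.7}
  ]
}}

```text
clock: 10.6
tcp_pos: [0.4321, -0.2904, 0.2024]
orientation: [0.002, 0.49, 0.871, -0.0]
wrist_force: [0.2, 1.3, 0.3]
finger_gap: 0.0851
grip_force: 0.0
```

Request:
{"name": "servo_tool", "arguments": {
  "increments": [
    {"grip":0,"x":0,"y":0,"z":0,"roll":0},
    {"grip":0,"x":0,"y":0,"z":0,"roll":0}
  ]
}}

```text
clock: 10.77
tcp_pos: [0.4315, -0.2899, 0.2019]
orientation: [0.001, 0.494, 0.869, -0.0]
wrist_force: [0.0, -0.1, -0.5]
finger_gap: 0.0856
grip_force: 0.0
```

```bash
cat > tile.py <<'E'
from h import *
C,im=shot("wrist","w8.png")
goto([.4305,-.2913,.1],31)
h=cv2.cvtColor(im,cv2.COLOR_RGB2HSV)
m=((h[...,1]<60)&(h[...,2]>120)).astype(np.uint8); m[:,:]=m
m=cv2.morphologyEx(m,cv2.MORPH_CLOSE,np.ones((7,7)))
k,l,st,c=cv2.connectedComponentsWithStats(m)
u0,v0=proj(C,[.4305,-.2913,.03]); print("pred",u0,v0)
for i in range(1,k):
    if st[i,4]>800: print(i,st[i],c[i].round(1))
i=l[int(v0),int(u0)]
if i:
    r=cv2.minAreaRect(np.argwhere(l==i)[:,::-1].astype(np.float32)); print(r)
    for p in cv2.boxPoints(r): print(p.round(1),onz(C,*p,.021).round(4))
# profile along the tile axis
a=np.array([.4305,-.2913]);d=np.array([np.cos(np.radians(-59)),np.sin(np.radians(-59))]);q=np.array([-d[1],d[0]])
for off in(-.019,.0,.019):
    print(off,[(t,tuple(im[int(v),int(u)])[0]) if 0<=u<640 and 0<=v<480 else None for t in range(-84,85,3) for u,v in [np.round(proj(C,[*(a+d*t/1e3+q*off),.021]))]])
E
python3 tile.py
```

```text
t10.8 tcp [ 0.4312 -0.2897  0.2017] yyaw 30.7 tilt 0.11 | shift [ -0.9  -1.5 101.7] roll -0.3 F [ 0.   0.5 -0.1] gap 0.0857 gf 0.0 j [-0.75  0.2  -0.1   1.27  0.    0.29]
pred 316.2782170374572 211.13926366058396
1 [   28     0   155   209 19566] [107.7  97.7]
4 [ 286  126   68  160 9969] [320.  204.8]
((319.4999694824219, 205.49998474121094), (66.99998474121094, 158.99996948242188), 0.0)
[286. 285.] [ 0.4431 -0.3708  0.021 ]
[286. 126.] [ 0.3703 -0.2414  0.021 ]
[353. 126.] [ 0.4205 -0.2116  0.021 ]
[353. 285.] [ 0.4992 -0.3375  0.021 ]
-0.019 [(-84, np.uint8(143)), (-81, np.uint8(143)), (-78, np.uint8(151)), (-75, np.uint8(152)), (-72, np.uint8(186)), (-69, np.uint8(187)), (-66, np.uint8(187)), (-63, np.uint8(186)), (-60, np.uint8(186)), (-57, np.uint8(187)), (-54, np.uint8(187)), (-51, np.uint8(186)), (-48, np.uint8(171)), (-45, np.uint8(177)), (-42, np.uint8(180)), (-39, np.uint8(187)), (-36, np.uint8(182)), (-33, np.uint8(182)), (-30, np.uint8(184)), (-27, np.uint8(185)), (-24, np.uint8(182)), (-21, np.uint8(183)), (-18, np.uint8(177)), (-15, np.uint8(186)), (-12, np.uint8(183))
[... 2417 characters left out ...]
nt8(187)), (-12, np.uint8(187)), (-9, np.uint8(187)), (-6, np.uint8(175)), (-3, np.uint8(187)), (0, np.uint8(186)), (3, np.uint8(187)), (6, np.uint8(176)), (9, np.uint8(187)), (12, np.uint8(187)), (15, np.uint8(187)), (18, np.uint8(175)), (21, np.uint8(187)), (24, np.uint8(187)), (27, np.uint8(187)), (30, np.uint8(176)), (33, np.uint8(187)), (36, np.uint8(187)), (39, np.uint8(186)), (42, np.uint8(178)), (45, np.uint8(187)), (48, np.uint8(185)), (51, np.uint8(187)), (54, np.uint8(175)), (57, np.uint8(186)), (60, np.uint8(186)), (63, np.uint8(185)), (66, np.uint8(187)), (69, np.uint8(186)), (72, np.uint8(186)), (75, np.uint8(157)), (78, np.uint8(153)), (81, np.uint8(150)), (84, np.uint8(149))]
```

Run:
```python
from h import *
C=cam("wrist"); im=cv2.imread("pics/w8.png"); g=im[...,2].astype(float)
# tile axis near vertical in image (u~319.5); use columns of plate and valley
def tr(a,t=166): 
    i=np.where((a[:-1]-t)*(a[1:]-t)<0)[0]; return i
a=np.array([.4305,-.2913])
for u in (300,319,320,321,338): print(u,tr(g[:,u])[:60])
d=np.array([np.cos(np.radians(-59)),np.sin(np.radians(-59))])
def T(v,z): return (onz(C,320,v,z)[:2]-a)@d*1e3
for z in(.021,.03,.034,.040): print(z,[(v,round(T(v,z),1)) for v in(126,150,155,160,265,270,275,285)])
# left/right plate edges by row
for v in(130,140,205,272,280): print(v,tr(g[v,260:380])+260)
```

```text
300 [126 156 159 284]
319 [126 162 167 175 180 187 193 196 268 284]
320 [126 259 264 284]
321 [126 157 197 198 205 211 223 228 239 259 262 284]
338 [126 155 158 284]
0.021 [(126, np.float64(-74.1)), (150, np.float64(-53.7)), (155, np.float64(-49.4)), (160, np.float64(-45.0)), (265, np.float64(53.7)), (270, np.float64(58.8)), (275, np.float64(63.9)), (285, np.float64(74.2))]
0.03 [(126, np.float64(-73.9)), (150, np.float64(-54.1)), (155, np.float64(-49.9)), (160, np.float64(-45.6)), (265, np.float64(50.6)), (270, np.float64(55.5)), (275, np.float64(60.5)), (285, np.float64(70.6))]
0.034 [(126, np.float64(-73.9)), (150, np.float64(-54.2)), (155, np.float64(-50.1)), (160, np.float64(-45.9)), (265, np.float64(49.2)), (270, np.float64(54.1)), (275, np.float64(59.0)), (285, np.float64(69.0))]
0.04 [(126, np.float64(-73.8)), (150, np.float64(-54.5)), (155, np.float64(-50.4)), (160, np.float64(-46.3)), (265, np.float64(47.2)), (270, np.float64(52.0)), (275, np.float64(56.8)), (285, np.float64(66.6))]
130 [290 347]
140 [291 347]
205 [289 313 319 320 324 348]
272 [294 346]
280 [295 346]
```

Run:
```python
from h import *
C=cam("wrist"); im=cv2.imread("pics/w8.png").astype(int); s=im[...,2]-im[...,0]
a=np.array([.4305,-.2913]);d=np.array([np.cos(np.radians(-59)),np.sin(np.radians(-59))])
for u in(303,305,334,336):
    print(u,[(v,s[v,u],im[v,u,1]) for v in list(range(150,166,1))+list(range(256,290,2))])
print([(v,((onz(C,320,v,.048)[:2]-a)@d*1e3).round(1)) for v in (156,158,160,162,264,266,268,270,272,274)])
```

```text
303 [(150, np.int64(-2), np.int64(187)), (151, np.int64(-3), np.int64(187)), (152, np.int64(-3), np.int64(187)), (153, np.int64(-3), np.int64(187)), (154, np.int64(-3), np.int64(187)), (155, np.int64(-2), np.int64(185)), (156, np.int64(-3), np.int64(169)), (157, np.int64(4), np.int64(85)), (158, np.int64(10), np.int64(84)), (159, np.int64(11), np.int64(143)), (160, np.int64(10), np.int64(184)), (161, np.int64(10), np.int64(187)), (162, np.int64(9), np.int64(187)), (163, np.int64(8), np.int64(183)), (164, np.int64(4), np.int64(176)), (165, np.int64(2), np.int64(186)), (256, np.int64(2), np.int64(187)), (258, np.int64(7), np.int64(185)), (260, np.int64(8), np.int64(185)), (262, np.int64(8), np.int64(185)), (264, np.int64(7), np.int64(185)), (266, np.int64(3), np.int64(186)), (268, np.int64(4), np.int64(187)), (270, np.int64(9), np.int64(186)), (272, np.int64(9), np.int64(184)), (274, np.int64(3), np.int64(187)), (276, np.int64(3), np.int64(188)), (278, np.int64(3), np.int64(187)), (280, np.int64(3), np.int64(186)), (282, np.int64(3), np.int64(187)), (284, np.int64(8), np.int64(176)), (
[... 3138 characters left out ...]
t64(5), np.int64(181)), (266, np.int64(4), np.int64(186)), (268, np.int64(4), np.int64(187)), (270, np.int64(5), np.int64(185)), (272, np.int64(6), np.int64(185)), (274, np.int64(5), np.int64(187)), (276, np.int64(4), np.int64(187)), (278, np.int64(4), np.int64(187)), (280, np.int64(5), np.int64(187)), (282, np.int64(4), np.int64(187)), (284, np.int64(9), np.int64(175)), (286, np.int64(56), np.int64(127)), (288, np.int64(55), np.int64(127))]
[(156, np.float64(-50.0)), (158, np.float64(-48.4)), (160, np.float64(-46.8)), (162, np.float64(-45.2)), (264, np.float64(43.5)), (266, np.float64(45.3)), (268, np.float64(47.2)), (270, np.float64(49.1)), (272, np.float64(51.0)), (274, np.float64(52.9))]
```

Run:
```python
from h import *
C=cam("wrist"); d=np.array([np.cos(np.radians(-58.7)),np.sin(np.radians(-58.7)),0])
e1=onz(C,318.9,126,.021);e2=onz(C,320.4,284.5,.021); q=(e2-e1)[:2]; print("yaw",np.degrees(np.arctan2(q[1],q[0])))
c=(e1+e2)/2+d*.002; print("tile centre",c.round(4)); g=c+d*.008
goto([g[0],g[1],-.017],31.3)
```

```text
yaw -58.778527500875825
tile centre [ 0.4339 -0.2914  0.021 ]
t10.8 tcp [ 0.4312 -0.2897  0.2017] yyaw 30.7 tilt 0.11 | shift [-10.5   1.4 218.7] roll -0.6 F [ 0.   0.5 -0.1] gap 0.0857 gf 0.0 j [-0.75  0.2  -0.1   1.27  0.    0.29]
```

Request:
{"name": "servo_tool", "arguments": {
  "increments": [
    {"grip":0,"x":-10.5,"y":1.5,"z":10,"roll":-0.6},
    {"grip":0,"x":0,"y":0,"z":38,"roll":0},
    {"grip":0,"x":0,"y":0,"z":38,"roll":0},
    {"grip":0,"x":0,"y":0,"z":38,"roll":0},
    {"grip":0,"x":0,"y":0,"z":0,"roll":0}
  ]
}}

```text
clock: 11.23
tcp_pos: [0.4325, -0.2938, 0.0693]
orientation: [-0.006, 0.489, 0.872, 0.002]
wrist_force: [-0.9, 1.0, -1.3]
finger_gap: 0.0856
grip_force: 0.0
```

Request:
{"name": "servo_tool", "arguments": {
  "increments": [
    {"grip":0,"x":0,"y":0,"z":22,"roll":0},
    {"grip":0,"x":0,"y":0,"z":22,"roll":0},
    {"grip":0,"x":0,"y":0,"z":15,"roll":0},
    {"grip":0,"x":0,"y":0,"z":0,"roll":0}
  ]
}}

```text
clock: 11.57
tcp_pos: [0.4357, -0.2968, 0.0163]
orientation: [-0.002, 0.489, 0.872, 0.0]
wrist_force: [-0.3, 0.4, 0.0]
finger_gap: 0.0857
grip_force: 0.0
```

Run:
```python
from h import *
goto([.4381,-.2982,-.017],31.3)
```

```text
t11.6 tcp [ 0.4357 -0.2968  0.0163] yyaw 31.4 tilt 0.21 | shift [-2.6  1.3 33.3] roll 0.1 F [-0.3  0.4  0. ] gap 0.0857 gf 0.0 j [-0.75  0.36 -0.37  0.84  0.    0.27]
```

Request:
{"name": "servo_tool", "arguments": {
  "increments": [
    {"grip":0,"x":-2.5,"y":1.3,"z":10,"roll":0},
    {"grip":0,"x":0,"y":0,"z":10,"roll":0},
    {"grip":0,"x":0,"y":0,"z":5,"roll":0},
    {"grip":0,"x":0,"y":0,"z":0,"roll":0}
  ]
}}

```text
clock: 11.9
tcp_pos: [0.4386, -0.2987, -0.0077]
orientation: [-0.0, 0.489, 0.872, 0.0]
wrist_force: [-0.7, 0.5, -0.1]
finger_gap: 0.0855
grip_force: 0.0
```

Request:
{"name": "servo_tool", "arguments": {
  "increments": [
    {"grip":0,"x":0,"y":0,"z":4,"roll":0},
    {"grip":0,"x":0,"y":0,"z":3,"roll":0},
    {"grip":0,"x":0,"y":0,"z":0,"roll":0}
  ]
}}

```text
clock: 12.15
tcp_pos: [0.4387, -0.2987, -0.0144]
orientation: [-0.0, 0.489, 0.872, 0.0]
wrist_force: [-0.3, -0.5, 0.3]
finger_gap: 0.0854
grip_force: 0.0
```

Request:
{"name": "servo_tool", "arguments": {
  "increments": [
    {"grip":1,"x":0,"y":0,"z":2,"roll":0},
    {"grip":1,"x":0,"y":0,"z":0,"roll":0},
    {"grip":1,"x":0,"y":0,"z":0,"roll":0},
    {"grip":1,"x":0,"y":0,"z":0,"roll":0},
    {"grip":1,"x":0,"y":0,"z":0,"roll":0}
  ],
  "grip_force": 25
}}

```text
clock: 12.57
tcp_pos: [0.4388, -0.299, -0.0159]
orientation: [0.0, 0.489, 0.872, -0.0]
wrist_force: [-0.5, 0.3, 2.9]
finger_gap: 0.0569
grip_force: 26.9
```

Run:
```python
from h import *
goto([.4381,-.2982,-.017],31.3)
```

```text
t12.6 tcp [ 0.4388 -0.299  -0.0159] yyaw 31.5 tilt 0.01 | shift [ 1.  -0.2  1.1] roll 0.2 F [-0.5  0.3  2.9] gap 0.0569 gf 26.9 j [-0.75  0.4  -0.41  0.77 -0.    0.27]
```

Request:
{"name": "servo_tool", "arguments": {
  "increments": [
    {"grip":1,"x":0,"y":0,"z":-15,"roll":0},
    {"grip":1,"x":0,"y":0,"z":-30,"roll":0},
    {"grip":1,"x":0,"y":0,"z":-34,"roll":0},
    {"grip":1,"x":0,"y":0,"z":-34,"roll":0},
    {"grip":1,"x":0,"y":0,"z":-34,"roll":0}
  ]
}}

```text
clock: 12.98
tcp_pos: [0.4383, -0.2982, 0.1317]
orientation: [-0.001, 0.489, 0.872, 0.0]
wrist_force: [1.1, -1.1, -2.6]
finger_gap: 0.0574
grip_force: 28.2
```

Request:
{"name": "servo_tool", "arguments": {
  "increments": [
    {"grip":1,"x":0,"y":0,"z":-34,"roll":0},
    {"grip":1,"x":0,"y":0,"z":-34,"roll":0},
    {"grip":1,"x":0,"y":0,"z":-34,"roll":0},
    {"grip":1,"x":8,"y":9,"z":-20,"roll":0},
    {"grip":1,"x":16,"y":18,"z":0,"roll":0}
  ]
}}

```text
clock: 13.4
tcp_pos: [0.451, -0.2673, 0.2576]
orientation: [0.004, 0.49, 0.872, -0.001]
wrist_force: [0.5, -0.9, -2.5]
finger_gap: 0.0573
grip_force: 28.3
```

Request:
{"name": "servo_tool", "arguments": {
  "increments": [
    {"grip":1,"x":21.5,"y":25,"z":0,"roll":0},
    {"grip":1,"x":21.5,"y":25,"z":0,"roll":0},
    {"grip":1,"x":21.5,"y":25,"z":0,"roll":0},
    {"grip":1,"x":21.5,"y":25,"z":0,"roll":0},
    {"grip":1,"x":21.5,"y":25,"z":0,"roll":0}
  ]
}}

```text
clock: 13.82
tcp_pos: [0.4998, -0.1057, 0.2523]
orientation: [-0.0, 0.489, 0.872, 0.0]
wrist_force: [1.0, -0.4, -2.4]
finger_gap: 0.057
grip_force: 28.3
```

Request:
{"name": "servo_tool", "arguments": {
  "increments": [
    {"grip":1,"x":21.5,"y":25,"z":0,"roll":0},
    {"grip":1,"x":21.5,"y":25,"z":0,"roll":0},
    {"grip":1,"x":21.5,"y":25,"z":0,"roll":0},
    {"grip":1,"x":21.5,"y":25,"z":0,"roll":0},
    {"grip":1,"x":10,"y":12,"z":0,"roll":0}
  ]
}}

```text
clock: 14.23
tcp_pos: [0.5456, 0.0366, 0.2521]
orientation: [-0.001, 0.488, 0.873, 0.001]
wrist_force: [0.1, -1.1, -2.6]
finger_gap: 0.0569
grip_force: 28.3
```

Request:
{"name": "servo_tool", "arguments": {
  "increments": [
    {"grip":1,"x":0,"y":0,"z":0,"roll":7},
    {"grip":1,"x":0,"y":0,"z":0,"roll":7},
    {"grip":1,"x":0,"y":0,"z":0,"roll":7},
    {"grip":1,"x":0,"y":0,"z":0,"roll":7},
    {"grip":1,"x":0,"y":0,"z":0,"roll":7}
  ]
}}

```text
clock: 14.65
tcp_pos: [0.5449, 0.0333, 0.252]
orientation: [-0.001, 0.731, 0.683, -0.0]
wrist_force: [-1.5, 0.4, -1.9]
finger_gap: 0.0572
grip_force: 28.3
```

Request:
{"name": "servo_tool", "arguments": {
  "increments": [
    {"grip":1,"x":0,"y":0,"z":0,"roll":7},
    {"grip":1,"x":0,"y":0,"z":0,"roll":0},
    {"grip":1,"x":0,"y":0,"z":0,"roll":0}
  ]
}}

```text
clock: 14.9
tcp_pos: [0.545, 0.0331, 0.2523]
orientation: [-0.0, 0.768, 0.64, -0.0]
wrist_force: [-0.5, 0.1, -2.8]
finger_gap: 0.0569
grip_force: 28.3
```

```bash
cat > place.py <<'E'
from h import *
ed=np.array([.538,-.0119,.1908]); yw=np.radians(-100.6); eh=np.array([np.cos(yw),np.sin(yw),0]);e=.866*eh+[0,0,.5];n=-.5*eh+[0,0,.866]; yr=np.cross(n,e)
def Pof(le,ln,phi):   # TCP for lip at (le,ln) mm in the rail frame, foot raised phi
    c,s=np.cos(np.radians(phi)),np.sin(np.radians(phi))
    a=le-(57*c-19*s); b=ln-(-57*s-19*c); return ed+a/1e3*e+b/1e3*n-[0,0,.050]
def rep():
    s=env.get_state(); P=s["tcp_pos"]+[0,0,.05]-ed; F=s["wrist_force"]; print("P e,y,n",[(float(P@q)*1e3).__round__(1) for q in(e,yr,n)],"F e,y,n",[round(float(F@q),1) for q in(e,yr,n)])
    v=P@e*1e3,P@n*1e3
    for phi in(30,25,20,15):
        c,sn=np.cos(np.radians(phi)),np.sin(np.radians(phi)); print(phi,"lip",round(v[0]+57*c-19*sn,1),round(v[1]-57*sn-19*c,1),"W",round(v[0]+63*c-34*sn,1),round(v[1]-63*sn-34*c,1))
if __name__=="__main__":
    rep(); goto(Pof(17.3,37,30),-10.6)
E
python3 place.py
```

```text
P e,y,n [16.4, -1.4, 119.3] F e,y,n [-1.4, -0.5, -2.4]
30 lip 56.2 74.4 W 53.9 58.4
25 lip 60.0 78.0 W 59.1 61.9
20 lip 63.4 82.0 W 64.0 65.8
15 lip 66.5 86.2 W 68.4 70.2
t14.9 tcp [0.545  0.0331 0.2523] yyaw -10.3 tilt 0.06 | shift [15.   1.5 51.8] roll 0.3 F [-0.5  0.1 -2.8] gap 0.0569 gf 28.3 j [-0.09  0.25  0.08  1.41  0.    1.66]
```

```bash
cat > tilt.py <<'E'
from h import *
def tilt(fn):
    C,im=shot("wrist",fn); c=env.get_calibration("wrist");T=np.linalg.inv(np.array(c["tool_from_camera"]))
    def pr(x,y,z): p=T@np.array([x/1e3,y/1e3,z/1e3,1]); return c["cx"]+C["f"]*p[0]/p[2],c["cy"]+C["f"]*p[1]/p[2]
    # foot top edge: tile x -76,z -3 ; grip axis at tile x 9,z 10 -> rel (85 tool+x, 13 down); grip axis at tool z -50
    out=[]
    for dl in range(-5,31,5):
        a=np.radians(dl); X=85*np.cos(a)-13*np.sin(a); Z=-50+13*np.cos(a)+85*np.sin(a); out.append((dl,round(pr(X,0,Z)[1],1)))
    h=cv2.cvtColor(im,cv2.COLOR_RGB2HSV); 
    for u in(300,320,340):
        col=im[:,u].astype(int); w=(col.min(1)>150)&(h[:,u,1]<40); idx=np.where(w)[0]; print(u,"first white rows",idx[:3],"col",[tuple(col[v]) for v in range(max(idx[0]-4,0),idx[0]+4,2)] if len(idx) else "")
    print("pred row by droop",out)
if __name__=="__main__":
    import sys; tilt(sys.argv[1])
E
python3 tilt.py w9.png
```

```text
300 first white rows [80 81 82] col [(np.int64(129), np.int64(130), np.int64(132)), (np.int64(125), np.int64(125), np.int64(127)), (np.int64(162), np.int64(159), np.int64(153)), (np.int64(175), np.int64(175), np.int64(172))]
320 first white rows [80 81 82] col [(np.int64(134), np.int64(109), np.int64(83)), (np.int64(130), np.int64(109), np.int64(87)), (np.int64(162), np.int64(159), np.int64(151)), (np.int64(174), np.int64(175), np.int64(172))]
340 first white rows [80 81 82] col [(np.int64(130), np.int64(131), np.int64(133)), (np.int64(125), np.int64(126), np.int64(128)), (np.int64(160), np.int64(157), np.int64(151)), (np.int64(174), np.int64(175), np.int64(172))]
pred row by droop [(-5, np.float64(72.9)), (0, np.float64(79.0)), (5, np.float64(86.5)), (10, np.float64(94.9)), (15, np.float64(104.2)), (20, np.float64(114.1)), (25, np.float64(124.5)), (30, np.float64(135.4))]
```

Request:
{"name": "servo_tool", "arguments": {
  "increments": [
    {"grip":1,"x":7.5,"y":1.5,"z":15,"roll":0.3},
    {"grip":1,"x":7.5,"y":0,"z":20,"roll":0},
    {"grip":1,"x":0,"y":0,"z":16,"roll":0},
    {"grip":1,"x":0,"y":0,"z":0,"roll":0},
    {"grip":1,"x":0,"y":0,"z":0,"roll":0}
  ]
}}

```text
clock: 15.37
tcp_pos: [0.5487, 0.0475, 0.2012]
orientation: [-0.001, 0.77, 0.638, -0.001]
wrist_force: [-0.6, 0.7, -3.3]
finger_gap: 0.0569
grip_force: 28.3
```

Run:
```python
from place import *
rep(); goto(Pof(17.3,4,30),-10.6)
```

```text
P e,y,n [-22.1, -0.4, 82.4] F e,y,n [-2.2, -0.8, -2.6]
30 lip 17.8 37.5 W 15.5 21.5
25 lip 21.5 41.1 W 20.6 25.0
20 lip 25.0 45.1 W 25.5 28.9
15 lip 28.1 49.3 W 30.0 33.3
t15.4 tcp [0.5487 0.0475 0.2012] yyaw -10.7 tilt 0.14 | shift [-16.3   0.6  29.2] roll -0.1 F [-0.6  0.7 -3.3] gap 0.0569 gf 28.3 j [-0.06  0.27 -0.01  1.29  0.    1.7 ]
```

Request:
{"name": "servo_tool", "arguments": {
  "increments": [
    {"grip":1,"x":-4,"y":0.4,"z":7,"roll":0},
    {"grip":1,"x":-4,"y":0,"z":7,"roll":0},
    {"grip":1,"x":-4,"y":0,"z":7,"roll":0},
    {"grip":1,"x":-4.5,"y":0,"z":7.6,"roll":0},
    {"grip":1,"x":0,"y":0,"z":0,"roll":0}
  ]
}}

```text
clock: 15.78
tcp_pos: [0.5457, 0.0301, 0.1715]
orientation: [-0.001, 0.771, 0.637, -0.001]
wrist_force: [-0.8, 0.4, -3.4]
finger_gap: 0.0573
grip_force: 28.3
```

Request:
{"name": "servo_tool", "arguments": {
  "increments": [
    {"grip":1,"x":-1,"y":0,"z":1.7,"roll":0},
    {"grip":1,"x":-1,"y":0,"z":1.7,"roll":0},
    {"grip":1,"x":0,"y":0,"z":0,"roll":0}
  ]
}}

```text
clock: 16.03
tcp_pos: [0.5465, 0.029, 0.1698]
orientation: [-0.0, 0.771, 0.637, 0.0]
wrist_force: [-0.8, 0.8, -2.7]
finger_gap: 0.0575
grip_force: 28.3
```

Run:
```python
from place import *
rep(); goto(Pof(17.3,-3,30),-10.6)
```

```text
P e,y,n [-21.7, 0.8, 46.0] F e,y,n [-1.9, -0.9, -2.1]
30 lip 18.2 1.1 W 15.9 -14.9
25 lip 22.0 4.7 W 21.1 -11.4
20 lip 25.4 8.7 W 25.9 -7.5
15 lip 28.5 12.9 W 30.4 -3.1
t16.0 tcp [0.5465 0.029  0.1698] yyaw -10.9 tilt 0.01 | shift [-1.3 -0.8  4. ] roll -0.3 F [-0.8  0.8 -2.7] gap 0.0575 gf 28.3 j [-0.09  0.27 -0.09  1.21  0.    1.67]
```

Request:
{"name": "servo_tool", "arguments": {
  "increments": [
    {"grip":1,"x":-1,"y":0,"z":1.7,"roll":0},
    {"grip":1,"x":0,"y":0,"z":0,"roll":0},
    {"grip":1,"x":0,"y":0,"z":0,"roll":0}
  ]
}}

```text
clock: 16.28
tcp_pos: [0.5463, 0.0283, 0.1683]
orientation: [0.0, 0.771, 0.637, 0.0]
wrist_force: [0.4, -0.7, -2.9]
finger_gap: 0.0569
grip_force: 28.3
```

Request:
{"name": "servo_tool", "arguments": {
  "increments": [
    {"grip":1,"x":-1,"y":0,"z":1.7,"roll":0},
    {"grip":1,"x":0,"y":0,"z":0,"roll":0},
    {"grip":1,"x":0,"y":0,"z":0,"roll":0}
  ]
}}

```text
clock: 16.53
tcp_pos: [0.546, 0.0273, 0.1664]
orientation: [-0.0, 0.771, 0.637, -0.0]
wrist_force: [-0.2, 0.4, -2.0]
finger_gap: 0.0569
grip_force: 28.3
```

Request:
{"name": "servo_tool", "arguments": {
  "increments": [
    {"grip":1,"x":-1,"y":0,"z":1.7,"roll":0},
    {"grip":1,"x":0,"y":0,"z":0,"roll":0},
    {"grip":1,"x":0,"y":0,"z":0,"roll":0}
  ]
}}

```text
clock: 16.78
tcp_pos: [0.5462, 0.0272, 0.1654]
orientation: [-0.0, 0.771, 0.637, 0.001]
wrist_force: [-0.6, 5.5, 1.2]
finger_gap: 0.057
grip_force: 28.8
```

Run:
```python
from place import *
rep(); goto(Pof(17.3,-3,30),-10.6)
```

```text
P e,y,n [-22.3, 0.9, 41.3] F e,y,n [-3.9, -1.6, 3.6]
30 lip 17.5 -3.6 W 15.2 -19.6
25 lip 21.3 0.0 W 20.4 -16.1
20 lip 24.7 4.0 W 25.2 -12.2
15 lip 27.8 8.2 W 29.7 -7.8
t16.8 tcp [0.5462 0.0272 0.1654] yyaw -10.8 tilt 0.13 | shift [ 0.5 -0.9 -0.4] roll -0.2 F [-0.6  5.5  1.2] gap 0.057 gf 28.8 j [-0.1   0.27 -0.1   1.2   0.    1.66]
```

Request:
{"name": "servo_tool", "arguments": {
  "increments": [
    {"grip":1,"x":1.2,"y":-0.5,"z":2,"roll":0},
    {"grip":1,"x":1.2,"y":-0.4,"z":2,"roll":0},
    {"grip":1,"x":1.2,"y":0,"z":2,"roll":0},
    {"grip":1,"x":1.2,"y":0,"z":2,"roll":0},
    {"grip":1,"x":0,"y":0,"z":0,"roll":0}
  ]
}}

```text
clock: 17.2
tcp_pos: [0.5465, 0.0312, 0.1565]
orientation: [0.0, 0.771, 0.637, 0.0]
wrist_force: [2.1, 2.8, 1.3]
finger_gap: 0.057
grip_force: 28.9
```

```bash
python3 -c "
from place import *
rep()"; python3 tilt.py w10.png | cut -c1-60
```

```text
P e,y,n [-30.2, 0.5, 35.6] F e,y,n [-2.0, 1.5, 2.6]
30 lip 9.7 -9.4 W 7.4 -25.4
25 lip 13.5 -5.7 W 12.5 -21.9
20 lip 16.9 -1.8 W 17.4 -17.9
15 lip 20.0 2.5 W 21.9 -13.6
300 first white rows [93 94 95] col [(np.int64(96), np.int64
320 first white rows [93 94 95] col [(np.int64(95), np.int64
340 first white rows [93 94 95] col [(np.int64(94), np.int64
pred row by droop [(-5, np.float64(73.0)), (0, np.float64(79
```

Request:
{"name": "servo_tool", "arguments": {
  "increments": [
    {"grip":1,"x":1.5,"y":0,"z":2,"roll":0},
    {"grip":1,"x":1.5,"y":0,"z":2,"roll":0},
    {"grip":1,"x":1.5,"y":0,"z":2,"roll":0},
    {"grip":1,"x":1.5,"y":0,"z":2,"roll":0},
    {"grip":1,"x":0,"y":0,"z":0,"roll":0}
  ]
}}

```text
clock: 17.67
tcp_pos: [0.5463, 0.0371, 0.148]
orientation: [-0.001, 0.771, 0.637, -0.001]
wrist_force: [-0.2, -0.1, 0.4]
finger_gap: 0.0573
grip_force: 29.1
```

```bash
python3 -c "
from place import *
rep()"; python3 tilt.py w11.png | cut -c1-60
```

```text
P e,y,n [-39.5, -0.8, 31.1] F e,y,n [0.3, -0.2, 0.2]
30 lip 0.4 -13.9 W -1.9 -29.9
25 lip 4.2 -10.3 W 3.3 -26.4
20 lip 7.6 -6.3 W 8.1 -22.4
15 lip 10.7 -2.0 W 12.6 -18.1
300 first white rows [105 106 107] col [(np.int64(96), np.in
320 first white rows [105 106 107] col [(np.int64(99), np.in
340 first white rows [105 106 107] col [(np.int64(98), np.in
pred row by droop [(-5, np.float64(73.0)), (0, np.float64(79
```

Request:
{"name": "servo_tool", "arguments": {
  "increments": [
    {"grip":1,"x":1.0,"y":0.4,"z":-1.3,"roll":0},
    {"grip":1,"x":2.2,"y":0.4,"z":1.2,"roll":0},
    {"grip":1,"x":2.2,"y":0,"z":1.2,"roll":0},
    {"grip":1,"x":2.2,"y":0,"z":1.2,"roll":0},
    {"grip":1,"x":0,"y":0,"z":0,"roll":0}
  ]
}}

```text
clock: 18.13
tcp_pos: [0.5493, 0.0447, 0.1463]
orientation: [-0.0, 0.771, 0.637, 0.0]
wrist_force: [-0.6, 0.9, -0.2]
finger_gap: 0.0568
grip_force: 29.0
```

```bash
python3 -c "
from place import *
rep()"; python3 tilt.py w12.png | cut -c1-60
```

```text
P e,y,n [-47.2, 0.7, 33.6] F e,y,n [-0.8, -0.7, 0.2]
30 lip -7.4 -11.3 W -9.7 -27.3
25 lip -3.6 -7.7 W -4.5 -23.8
20 lip -0.2 -3.7 W 0.3 -19.9
15 lip 2.9 0.5 W 4.8 -15.5
300 first white rows [104 105 106] col [(np.int64(135), np.i
320 first white rows [104 105 106] col [(np.int64(134), np.i
340 first white rows [104 105 106] col [(np.int64(133), np.i
pred row by droop [(-5, np.float64(73.0)), (0, np.float64(79
```

Request:
{"name": "servo_tool", "arguments": {
  "increments": [
    {"grip":1,"x":1.3,"y":0,"z":0.7,"roll":0},
    {"grip":1,"x":1.3,"y":0,"z":0.7,"roll":0},
    {"grip":1,"x":0,"y":0,"z":0,"roll":0},
    {"grip":1,"x":0,"y":0,"z":0,"roll":0}
  ]
}}

```text
clock: 18.52
tcp_pos: [0.5498, 0.0464, 0.1453]
orientation: [0.0, 0.771, 0.637, -0.0]
wrist_force: [0.2, -2.9, 0.2]
finger_gap: 0.0568
grip_force: 29.1
```

```bash
python3 -c "
from place import *
rep()"; python3 tilt.py w13.png | cut -c1-60
```

```text
P e,y,n [-49.3, 0.9, 33.6] F e,y,n [2.5, 0.7, -1.2]
30 lip -9.4 -11.3 W -11.7 -27.3
25 lip -5.6 -7.7 W -6.6 -23.8
20 lip -2.2 -3.7 W -1.7 -19.9
15 lip 0.9 0.5 W 2.8 -15.5
300 first white rows [105 106 107] col [(np.int64(133), np.i
320 first white rows [105 106 107] col [(np.int64(134), np.i
340 first white rows [105 106 107] col [(np.int64(133), np.i
pred row by droop [(-5, np.float64(73.0)), (0, np.float64(79
```

Request:
{"name": "servo_tool", "arguments": {
  "increments": [
    {"grip":1,"x":0,"y":0,"z":2,"roll":0},
    {"grip":1,"x":0,"y":0,"z":2,"roll":0},
    {"grip":1,"x":0,"y":0,"z":2,"roll":0},
    {"grip":1,"x":0,"y":0,"z":2,"roll":0},
    {"grip":1,"x":0,"y":0,"z":0,"roll":0}
  ]
}}

```text
clock: 18.98
tcp_pos: [0.55, 0.0474, 0.1367]
orientation: [-0.0, 0.771, 0.637, 0.0]
wrist_force: [1.8, 1.6, 0.5]
finger_gap: 0.0571
grip_force: 29.8
```

```bash
python3 -c "
from place import *
rep()"; python3 tilt.py w14.png | cut -c1-160
```

```text
P e,y,n [-54.5, 0.9, 26.7] F e,y,n [-1.4, 1.5, 1.4]
30 lip -14.6 -18.3 W -16.9 -34.3
25 lip -10.8 -14.6 W -11.7 -30.7
20 lip -7.4 -10.7 W -6.9 -26.8
15 lip -4.3 -6.4 W -2.4 -22.5
300 first white rows [124 125 126] col [(np.int64(101), np.int64(104), np.int64(105)), (np.int64(123), np.int64(122), np.int64(118)), (np.int64(181), np.int64(1
320 first white rows [124 125 126] col [(np.int64(100), np.int64(103), np.int64(106)), (np.int64(124), np.int64(124), np.int64(119)), (np.int64(181), np.int64(1
340 first white rows [124 125 126] col [(np.int64(100), np.int64(103), np.int64(104)), (np.int64(122), np.int64(122), np.int64(117)), (np.int64(181), np.int64(1
pred row by droop [(-5, np.float64(73.0)), (0, np.float64(79.1)), (5, np.float64(86.5)), (10, np.float64(94.9)), (15, np.float64(104.2)), (20, np.float64(114.1)
```

Request:
{"name": "servo_tool", "arguments": {
  "increments": [
    {"grip":0,"x":0,"y":0,"z":0,"roll":0},
    {"grip":0,"x":0,"y":0,"z":0,"roll":0},
    {"grip":0,"x":0,"y":0,"z":0,"roll":0},
    {"grip":0,"x":0,"y":0,"z":0,"roll":0},
    {"grip":0,"x":0,"y":0,"z":-10,"roll":0}
  ]
}}

```text
clock: 19.45
tcp_pos: [0.5483, 0.0469, 0.1456]
orientation: [-0.001, 0.771, 0.637, -0.001]
wrist_force: [0.4, 0.9, -0.8]
finger_gap: 0.0853
grip_force: 0.0
```

Request:
{"name": "servo_tool", "arguments": {
  "increments": [
    {"grip":0,"x":0,"y":0,"z":-25,"roll":0},
    {"grip":0,"x":0,"y":0,"z":-25,"roll":0},
    {"grip":0,"x":0,"y":0,"z":-20,"roll":0},
    {"grip":0,"x":0,"y":0,"z":0,"roll":0},
    {"grip":0,"x":0,"y":0,"z":0,"roll":0}
  ]
}}

```text
clock: 19.87
tcp_pos: [0.5509, 0.0468, 0.2191]
orientation: [0.001, 0.771, 0.637, 0.001]
wrist_force: [0.2, -0.5, -0.1]
finger_gap: 0.0854
grip_force: 0.0
```

```bash
cat > foot.py <<'E'
from place import *
import sys
C,im=shot("wrist",sys.argv[1])
h=cv2.cvtColor(im,cv2.COLOR_RGB2HSV)
m=((h[...,1]<40)&(im.min(2)>150)).astype(np.uint8); m=cv2.morphologyEx(m,cv2.MORPH_CLOSE,np.ones((5,5)))
k,l,st,c=cv2.connectedComponentsWithStats(m)
for i in range(1,k):
    if st[i,4]>1500: print(st[i],c[i].round(1))
for phi in(0,5):
    q=[]
    for x,z in((-76,-3),(72,-3)):
        c_,s_=np.cos(np.radians(phi)),np.sin(np.radians(phi)); dx,dz=x-66,z+9
        for yy in(-25,25):
            w=ed+(dx*c_+dz*s_)/1e3*e+(-dx*s_+dz*c_)/1e3*n+yy/1e3*yr; q.append(tuple(np.round(proj(C,w),1).tolist()))
    print(phi,q)
m=(h[...,0]>=6)&(h[...,0]<=14)&(h[...,1]>190)&(h[...,2]>140); vs=np.argwhere(m); print("orange",len(vs),vs.min(0) if len(vs) else "",vs.max(0) if len(vs) else "")
goto([.5619,.1159,.125],-10.6)
E
python3 foot.py w15.png
```

```text
[  255   130   117   243 18545] [315.8 258.3]
0 [(276.4, 137.1), (351.7, 136.7), (270.7, 371.9), (358.8, 371.3)]
5 [(274.2, 128.6), (353.4, 128.2), (270.8, 372.7), (358.7, 372.1)]
orange 0  
t19.9 tcp [0.55   0.0469 0.2177] yyaw -10.8 tilt 0.07 | shift [70.  -1.4 92.7] roll -0.2 F [-0.2 -0.6  0. ] gap 0.0853 gf 0.0 j [-0.06  0.26  0.02  1.33  0.    1.7 ]
```

Request:
{"name": "servo_tool", "arguments": {
  "increments": [
    {"grip":1,"x":23,"y":-0.5,"z":0,"roll":0},
    {"grip":1,"x":23,"y":-0.5,"z":0,"roll":0},
    {"grip":1,"x":24,"y":-0.4,"z":0,"roll":0},
    {"grip":1,"x":0,"y":0,"z":20,"roll":0},
    {"grip":1,"x":0,"y":0,"z":20,"roll":0}
  ]
}}

```text
clock: 20.33
tcp_pos: [0.5618, 0.1173, 0.1764]
orientation: [0.0, 0.77, 0.638, 0.0]
wrist_force: [0.5, 0.2, -0.1]
finger_gap: 0.0254
grip_force: 0.0
```

Request:
{"name": "servo_tool", "arguments": {
  "increments": [
    {"grip":1,"x":0,"y":0,"z":20,"roll":0},
    {"grip":1,"x":0,"y":0,"z":20,"roll":0},
    {"grip":1,"x":0,"y":0,"z":0,"roll":0},
    {"grip":1,"x":0,"y":0,"z":0,"roll":0}
  ]
}}

```text
clock: 20.67
tcp_pos: [0.5597, 0.1158, 0.1353]
orientation: [-0.001, 0.771, 0.637, -0.002]
wrist_force: [0.3, -0.2, -0.3]
finger_gap: -0.0001
grip_force: 0.0
```

```bash
python3 -c "
from h import *
goto([.5619,.1159,.110],-10.6)"
```

```text
t20.7 tcp [0.5597 0.1158 0.1353] yyaw -10.8 tilt 0.27 | shift [ 0.6  2.3 25.3] roll -0.2 F [ 0.3 -0.2 -0.3] gap -0.0001 gf 0.0 j [ 0.06  0.34 -0.08  1.16  0.    1.82]
```

Press down in small steps.

Request:
{"name": "servo_tool", "arguments": {
  "increments": [
    {"grip":1,"x":0.5,"y":1.5,"z":6,"roll":0},
    {"grip":1,"x":0,"y":0,"z":6,"roll":0},
    {"grip":1,"x":0,"y":0,"z":4,"roll":0},
    {"grip":1,"x":0,"y":0,"z":0,"roll":0}
  ]
}}

```text
clock: 21.0
tcp_pos: [0.5629, 0.116, 0.1206]
orientation: [-0.0, 0.771, 0.637, -0.0]
wrist_force: [0.2, 0.1, -0.5]
finger_gap: -0.0001
grip_force: 0.0
```

Request:
{"name": "servo_tool", "arguments": {
  "increments": [
    {"grip":1,"x":0,"y":0,"z":4,"roll":0},
    {"grip":1,"x":0,"y":0,"z":0,"roll":0},
    {"grip":1,"x":0,"y":0,"z":0,"roll":0}
  ]
}}

```text
clock: 21.25
tcp_pos: [0.5631, 0.1161, 0.1171]
orientation: [-0.0, 0.771, 0.637, 0.0]
wrist_force: [-0.4, 1.2, -0.5]
finger_gap: -0.0001
grip_force: 0.0
```

Request:
{"name": "servo_tool", "arguments": {
  "increments": [
    {"grip":1,"x":0,"y":0,"z":4,"roll":0},
    {"grip":1,"x":0,"y":0,"z":0,"roll":0},
    {"grip":1,"x":0,"y":0,"z":0,"roll":0}
  ]
}}

```text
clock: 21.5
tcp_pos: [0.563, 0.1161, 0.1129]
orientation: [-0.0, 0.771, 0.637, -0.0]
wrist_force: [0.1, 1.0, 0.4]
finger_gap: -0.0002
grip_force: 0.0
```

Request:
{"name": "servo_tool", "arguments": {
  "increments": [
    {"grip":1,"x":0,"y":0,"z":4,"roll":0},
    {"grip":1,"x":0,"y":0,"z":0,"roll":0},
    {"grip":1,"x":0,"y":0,"z":0,"roll":0}
  ]
}}

```text
clock: 21.75
tcp_pos: [0.5633, 0.1161, 0.1092]
orientation: [0.0, 0.771, 0.637, 0.0]
wrist_force: [-0.5, 0.4, 0.2]
finger_gap: -0.0001
grip_force: 0.2
```

Request:
{"name": "servo_tool", "arguments": {
  "increments": [
    {"grip":1,"x":0,"y":0,"z":3,"roll":0},
    {"grip":1,"x":0,"y":0,"z":0,"roll":0},
    {"grip":1,"x":0,"y":0,"z":0,"roll":0}
  ]
}}

```text
clock: 22.0
tcp_pos: [0.5637, 0.116, 0.1066]
orientation: [0.001, 0.771, 0.637, 0.001]
wrist_force: [1.4, -0.8, 3.5]
finger_gap: -0.0003
grip_force: 1.4
```

Request:
{"name": "servo_tool", "arguments": {
  "increments": [
    {"grip":1,"x":0,"y":0,"z":3,"roll":0},
    {"grip":1,"x":0,"y":0,"z":0,"roll":0},
    {"grip":1,"x":0,"y":0,"z":0,"roll":0}
  ]
}}

```text
clock: 22.25
tcp_pos: [0.5627, 0.1162, 0.1028]
orientation: [-0.0, 0.771, 0.637, -0.0]
wrist_force: [-0.0, -0.5, -0.3]
finger_gap: -0.0
grip_force: 0.0
```

Request:
{"name": "servo_tool", "arguments": {
  "increments": [
    {"grip":1,"x":0,"y":0,"z":3,"roll":0},
    {"grip":1,"x":0,"y":0,"z":0,"roll":0},
    {"grip":1,"x":0,"y":0,"z":0,"roll":0}
  ]
}}

```text
clock: 22.5
tcp_pos: [0.5625, 0.1162, 0.0994]
orientation: [-0.0, 0.771, 0.637, -0.0]
wrist_force: [-1.2, -0.4, 0.9]
finger_gap: 0.0001
grip_force: 0.0
```

```bash
python3 -c "
from h import *
goto([.5619,.1159,.100],-10.6)"; python3 foot.py w16.png
```

```text
t22.5 tcp [0.5625 0.1162 0.0994] yyaw -10.8 tilt 0.08 | shift [-0.4 -0.6 -0.6] roll -0.2 F [-1.2 -0.4  0.9] gap 0.0001 gf 0.0 j [ 0.06  0.36 -0.14  1.07  0.    1.82]
[   37   193   548   231 27124] [316.3 284. ]
0 [(255.3, 314.4), (375.7, 313.9), (237.8, 784.0), (394.2, 783.8)]
5 [(250.0, 314.9), (380.2, 314.4), (238.1, 784.2), (394.0, 784.0)]
orange 0  
t22.6 tcp [0.5627 0.1162 0.0995] yyaw -10.8 tilt 0.07 | shift [ -0.4  -0.7 -25.5] roll -0.2 F [ 0.3  1.2 -0.1] gap -0.0001 gf 0.0 j [ 0.06  0.36 -0.14  1.07  0.    1.82]
```

Request:
{"name": "servo_tool", "arguments": {
  "increments": [
    {"grip":1,"x":0,"y":0,"z":3,"roll":0},
    {"grip":1,"x":0,"y":0,"z":0,"roll":0},
    {"grip":1,"x":0,"y":0,"z":0,"roll":0}
  ]
}}

```text
clock: 22.8
tcp_pos: [0.5628, 0.1161, 0.0967]
orientation: [-0.0, 0.771, 0.637, -0.0]
wrist_force: [0.0, 0.0, -0.0]
finger_gap: -0.0
grip_force: 0.0
```

Request:
{"name": "servo_tool", "arguments": {
  "increments": [
    {"grip":1,"x":0,"y":0,"z":3,"roll":0},
    {"grip":1,"x":0,"y":0,"z":0,"roll":0},
    {"grip":1,"x":0,"y":0,"z":0,"roll":0}
  ]
}}

```text
clock: 23.05
tcp_pos: [0.5637, 0.1162, 0.0957]
orientation: [0.001, 0.771, 0.637, 0.001]
wrist_force: [-1.4, 0.6, 9.7]
finger_gap: 0.0003
grip_force: 3.6
```

Request:
{"name": "servo_tool", "arguments": {
  "increments": [
    {"grip":1,"x":0,"y":0,"z":3,"roll":0},
    {"grip":1,"x":0,"y":0,"z":3,"roll":0},
    {"grip":1,"x":0,"y":0,"z":0,"roll":0}
  ]
}}

```text
clock: 23.3
tcp_pos: [0.5665, 0.1171, 0.0944]
orientation: [0.002, 0.771, 0.637, 0.004]
wrist_force: [-5.6, 1.9, 29.7]
finger_gap: 0.0003
grip_force: 13.0
```

Request:
{"name": "servo_tool", "arguments": {
  "increments": [
    {"grip":1,"x":0,"y":0,"z":-20,"roll":0},
    {"grip":1,"x":0,"y":0,"z":-30,"roll":0},
    {"grip":1,"x":0,"y":0,"z":-35,"roll":0},
    {"grip":1,"x":0,"y":0,"z":-35,"roll":0},
    {"grip":1,"x":0,"y":0,"z":0,"roll":0}
  ]
}}

```text
clock: 23.72
tcp_pos: [0.5667, 0.1164, 0.2157]
orientation: [0.003, 0.771, 0.637, 0.005]
wrist_force: [1.3, 0.1, 0.5]
finger_gap: -0.0003
grip_force: 0.0
```

Request:
{"name": "servo_tool", "arguments": {
  "increments": [
    {"grip":1,"x":-23,"y":0,"z":0,"roll":0},
    {"grip":1,"x":-23,"y":0,"z":0,"roll":0},
    {"grip":1,"x":-23,"y":0,"z":0,"roll":0},
    {"grip":1,"x":0,"y":0,"z":0,"roll":0},
    {"grip":1,"x":0,"y":0,"z":0,"roll":0}
  ]
}}

```text
clock: 24.13
tcp_pos: [0.5501, 0.0475, 0.2081]
orientation: [-0.0, 0.771, 0.636, 0.0]
wrist_force: [0.5, 0.1, 1.0]
finger_gap: 0.0002
grip_force: 0.0
```

```bash
python3 foot.py w17.png
python3 - <<'E'
from place import *
im=cv2.imread("pics/w17.png");C=cam("wrist")
for u in(300,316,330): print(u,[(v,im[v,u].tolist()) for v in range(118,150,2)] if u==316 else np.where(im[:300,u].min(1)>150)[0][:2])
for v in(140,150): 
    w=np.where(im[v,200:420].min(1)>150)[0]+200; print(v,w.min(),w.max())
E
```

```text
[  120    83   397   288 17194] [269.3 191. ]
[  251   138   117   212 14134] [316.7 226.8]
[ 440  279   68   88 2753] [476.9 312.4]
0 [(276.2, 138.1), (354.8, 137.5), (270.3, 384.7), (362.8, 384.1)]
5 [(273.9, 129.3), (356.6, 128.6), (270.4, 385.6), (362.7, 385.0)]
orange 0  
t24.2 tcp [0.5502 0.0482 0.208 ] yyaw -10.9 tilt 0.03 | shift [68.7 -1.3 83.1] roll -0.3 F [-0.1 -0.8  0.9] gap -0.0001 gf 0.0 j [-0.06  0.27  0.    1.31  0.    1.7 ]
300 [83 84]
316 [(118, [120, 119, 116]), (120, [120, 117, 114]), (122, [118, 118, 115]), (124, [119, 118, 115]), (126, [119, 118, 115]), (128, [119, 119, 115]), (130, [117, 117, 113]), (132, [105, 105, 103]), (134, [55, 56, 59]), (136, [51, 54, 57]), (138, [130, 138, 142]), (140, [180, 191, 198]), (142, [179, 191, 198]), (144, [180, 192, 198]), (146, [181, 192, 198]), (148, [180, 192, 197])]
330 [89 90]
140 200 419
150 200 419
```

Request:
{"name": "servo_tool", "arguments": {
  "increments": [
    {"grip":1,"x":0,"y":0,"z":-30,"roll":0},
    {"grip":1,"x":0,"y":0,"z":-30,"roll":0},
    {"grip":1,"x":0,"y":0,"z":0,"roll":0},
    {"grip":1,"x":0,"y":0,"z":0,"roll":0}
  ]
}}

```text
clock: 24.52
tcp_pos: [0.5516, 0.0492, 0.2699]
orientation: [0.001, 0.77, 0.638, 0.002]
wrist_force: [-0.7, -0.3, -0.9]
finger_gap: -0.0004
grip_force: 0.0
```

```bash
python3 foot.py w18.png | head -3
python3 - <<'E'
from h import *
C,im=shot("scene","s18.png"); h=cv2.cvtColor(im,cv2.COLOR_RGB2HSV)
for nm,m in(("red",((h[...,0]<5)|(h[...,0]>174))&(h[...,1]>170)&(h[...,2]>90)),("orange",(h[...,0]>=6)&(h[...,0]<=13)&(h[...,1]>200)&(h[...,2]>120))):
    k,l,st,c=cv2.connectedComponentsWithStats(m.astype(np.uint8))
    for i in range(1,k):
        if st[i,4]>8 and 330<c[i][0]<480 and c[i][1]>190: print(nm,st[i],c[i].round(1))
E
```

```text
[  155    94   320   257 13215] [269.1 199.3]
[  262   140    97   183 10640] [313.9 222.9]
[ 375  255   95   96 3342] [429.4 303.2]
red [415 239  25  23 370] [426.4 249.9]
red [398 275   5   6  11] [400.2 277.6]
```

Run:
```python
from place import *
def camat(p,yyaw):
    c=env.get_calibration("wrist");T=np.array(c["tool_from_camera"]);y=np.radians(yyaw)
    Rt=np.c_[[-np.sin(y),np.cos(y),0],[np.cos(y),np.sin(y),0],[0,0,-1]]
    return dict(f=240/np.tan(np.radians(c["vertical_fov"])/2),cx=c["cx"],cy=c["cy"],R=Rt@T[:3,:3],o=Rt@T[:3,3]+np.array(p))
s=env.get_state()
for fn,p,y in(("w7",[.5473,-.0077,.2619],-9.4),("w17",[.5502,.0482,.208],-10.9),("w18",s["tcp_pos"],-10.8)):
    C=camat(p,y); h=cv2.cvtColor(cv2.imread(f"pics/{fn}.png"),cv2.COLOR_BGR2HSV)
    m=(h[...,0]>=5)&(h[...,0]<=15)&(h[...,1]>165)&(h[...,2]>90); k,l,st,c=cv2.connectedComponentsWithStats(m.astype(np.uint8))
    for i in range(1,k):
        if st[i,4]>15:
            v=l==i; cols=np.where(v.any(0))[0]
            for u in(cols[0]+2,cols[-1]-2):
                r=np.where(v[:,u])[0]
                for vv in (r[0],r[-1]):
                    w=onplane(C,u,vv,ed,n)-ed; print(fn,st[i],u,vv,"e %.1f y %.1f"%(w@e*1e3,w@yr*1e3))
```

```text
w7 [ 257   87  103   33 2305] 259 87 e -122.2 y -37.0
w7 [ 257   87  103   33 2305] 259 108 e -104.7 y -36.0
w7 [ 257   87  103   33 2305] 357 90 e -121.4 y 34.9
w7 [ 257   87  103   33 2305] 357 110 e -104.8 y 34.8
w17 [258 172   5  17  67] 260 172 e -122.2 y -35.7
w17 [258 172   5  17  67] 260 188 e -111.2 y -35.4
w17 [258 172   5  17  67] 260 172 e -122.2 y -35.7
w17 [258 172   5  17  67] 260 188 e -111.2 y -35.4
w17 [265 178   5  15  53] 267 178 e -118.0 y -31.1
w17 [265 178   5  15  53] 267 192 e -108.5 y -30.9
w17 [265 178   5  15  53] 267 178 e -118.0 y -31.1
w17 [265 178   5  15  53] 267 192 e -108.5 y -30.9
w18 [269 168   3  12  33] 271 168 e -120.4 y -36.1
w18 [269 168   3  12  33] 271 178 e -111.9 y -35.9
w18 [269 168   3  12  33] 269 169 e -119.5 y -37.6
w18 [269 168   3  12  33] 269 179 e -111.1 y -37.4Traceback (most recent call last):
  File "<stdin>", line 15, in <module>
IndexError: index 0 is out of bounds for axis 0 with size 0
```

```bash
python3 -c "
from workcell import env
print(env.hand_in())"
```

```text
the job is handed in; nothing more can be done
None
```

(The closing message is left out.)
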